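# Turn over a tray of flanged bushes with a capping tray

## Robot

A 6-joint arm with a two-finger parallel gripper is mounted at the origin on the work surface. World frame = base frame: x ahead of the robot, y to its left, z up, the work surface at z = 0. Lengths are in mm, angles in rad, forces in N, time in s.
With the tool pointing down it reaches from about 350 to 975 mm from the base axis. Payload 7.1 kg.
Tool frame: the origin (TCP) lies on the front face of the gripper's body, between the roots of the fingers; the fingertips stand 80 mm ahead of it and the grasp point (between the pads) lies 61 mm ahead of it (ctrl.tcp_to_grasp is the distance from the TCP to the grasp point, in mm); z points along the fingers, y is the direction in which the jaws open and shut (so a half turn about z gives the same grasp; the last joint's range is limited). The gripper opens to 88 mm and grips with 3 to 60 N. Pads are 20 mm wide; open, the fingers measure 115 mm over their backs; the gripper's body (75 mm by 178 mm) begins 61 mm behind the grasp point.
Start: joints at [-0.019, 0.423, 1.63, -0, 1.089, -0.019], TCP at [624.984, 0.026, 302.675] pointing down, gripper open.
Joint ranges: [-3, 3], [-0.9, 2.11], [0.09, 2.58], [-1.31, 4.45], [0.11, 2.69], [-2.54, 2.54]. Speed limits (rad/s): [2.39, 2.39, 3.01, 3.14, 3.14, 3.14].

## Interface

Orientations are given as a rotation vector (axis times angle).
In Python, from workcell import telemetry, get_image, ctrl gives the robot as it stands.
- The arm moves only by the tool send_rows, never from a script. Its argument "rows" is a list of rows, each a list of 5 numbers: the shift along the tool's x, y, z in m, then the turn about the tool's z in rad, then the opening, from -1 (shut) to 1 (fully open). A call has 1 to 5 rows; each row shifts and turns the commanded pose from where the row before left it, along the tool's axes as they then stand; what a row does not reach is not made up. A row lasts 1/10 s, in which the tool goes at most 50 mm and 8.59 degrees, less where a joint would pass 70% of its speed; a pose out of reach is approached as far as the arm can. A call with a gripper value outside its range is refused whole. The fingers move at their own pace and stop on an object; the grip force is fixed at half the most. Time passes only in rows, so rows that do not move let the fingers close. It gives the time, the measured TCP pose, the force and the opening at its end, in the units of the state.
- telemetry.get_obs(): the state, without advancing time (a new reading comes with each control period).
- get_image(name): name is "scene" or "side" or "wrist"; returns a dict with "color" (480x640x3 uint8, blue, green, red), "z_map" (480x640 float32, mm along the optical axis (not along the pixel's ray), 0 where there is no reading), "camera_matrix" (3x3 intrinsics, pixels), "rvec" (rotation vector, rad) and "tvec" (3), from world to camera coordinates, as OpenCV has them. Camera axes: x right, y down, z forward; pixel columns grow to the right and rows downward; lengths in mm; the calibration is good to about 2 mm. A picture is of the moment at which its call begins.
- ctrl.close_job(): hands the job in, once; it reports no verdict.
The state is a dict: "t": time; "qpos": joint angles; "qvel": joint speeds; "joint_torque": joint torques, N m; "ee_pos": TCP position; "orientation": TCP orientation; "ft_force": force on the tool from outside, world axes, zero at the start; "moment": the same for the moment, N m; "width": finger opening in mm.
Only numpy, scipy, OpenCV 4.12 (cv2) and the standard library are available. Lean on these libraries where they do the work, as an engineer would, in place of code of your own. Each camera call takes 0.05 s, during which the arm holds its last target.

## Task

Stand all the brass bushes, flange down as they lie, in the open aluminium tray in the turnover cradle, cap it with the empty tray from the rubber mat (mouth down, as it lies) and push the upper catch frame fully home over it. Prove the catch with the crank: tip the cradle to about 45 degrees, pause a moment, bring it back level against its stop, then turn it right over to the other stop. Pull open the catch frame that is now on top, lift the emptied tray straight off and lay it mouth down on the rubber mat, leaving the bushes standing flange up in the lower tray in the cradle and the other things on the bench alone.

Things in the scene. Friction and masses are not known exactly. Their poses are not given: they have to be found in the camera images.
- fixture: Grey turnover fixture, fixed. Origin on the bench under the middle of the cradle; z up; its y runs along the turning axis (100 mm above the bench) toward the crank. Bearing posts 36 mm wide (x), 12 mm thick, at y = -127 and +89 mm, reach 116 mm above the bench. Between them turns the steel cradle, 112 mm wide (x); its nest's centre is on the axis straight above the origin.
- cradle (a joint): Turning angle of the cradle, rad: 0 = level, loaded tray below (start, a stop); pi = right over (a stop). Stiff: about 4 N at the crank, stays where it is left. It is an open frame whose nest, 76 mm (x) by 142 mm (y), holds two trays mouth to mouth, rims meeting on the axis; its walls reach 8 mm above and below the axis, with gaps for the trays' lugs.
- crank_grip (a point): Middle of the crank's black round handle: 16 mm diameter, 60 mm long, parallel to the fixture's y, free to spin about itself; 70 mm from the axis, 140 mm toward +y from the nest's centre. At cradle 0 it is level with the axis on the fixture's -x side; it rises over the top to the +x side at pi. The crank arm (8 mm thick) is at y = 103 mm.
- catch_a (a joint): Slide of the lower catch frame (on top once turned over), m: 0 = fully home (start), its four hooks holding the loaded tray; 0.022 = open. Opens toward the fixture's -y, takes about 2 N, stays where it is left. Leave it shut until the cradle is turned right over.
- catch_a_post (a point): Middle of the lower catch frame's square steel post, 12 x 12 mm, 34 mm long, sticking out from the cradle (down at cradle 0, up at pi); 31 mm from the plane of the axis. It stands on a cross bar 12 mm wide whose outer face is 14 mm from that plane. 86 mm toward -y from the nest's centre when shut, 108 mm when open.
- catch_b (a joint): Slide of the upper catch frame (on top at the start), m: 0 = fully home, its four hooks over the lugs of the capping tray; 0.022 = open (as at the start), letting a tray be lowered in or lifted out. Same action and direction as the lower one.
- catch_b_post (a point): Middle of the same kind of post on the upper catch frame (upward at cradle 0), same sizes and places.
- tray_a_grip (a point): Aluminium tray, mouth up in the cradle at the start: 70 mm (x) by 136 mm (y), 17 mm high, inside 64 x 130 mm, 14 mm deep. On its back a grip bar 14 mm wide (x), 70 mm long (y), 26 mm high, to lift it by when mouth down. Point: middle of the bar, 30 mm from the rim, 16 mm from the tray's inner floor; z points from bar to mouth (up at the start); x, y as the fixture's at the start.
- tray_b_grip (a point): Empty capping tray, the same in size, mouth down on the mat. Both have four lugs, 10 mm out from the long sides at y = +-40 mm, 16 mm long, 8 mm thick, at the rim. Point: middle of its grip bar, 30 mm above its rim; z points from mouth to bar (up at the start). Either way round fits. In place it is 60 mm above the other tray's point, with 3 mm of play each way in the nest.
- mat: Black rubber mat fixed on the bench, 150 mm (its x) by 220 mm (its y), 3 mm thick; origin at the centre of its underside.
- bush0_mid (a point): Brass flanged bush (two to four are there, the rest absent): flange 30 mm across and 6 mm thick, hub 24 mm across and 18 mm high, 24 mm high in all, 100 g. Point: on its axis, half-way up; z points from flange to hub end (up at the start). Four fit in one row along the middle of the tray, 32 mm apart.
- bush1_mid (a point): Brass flanged bush (two to four are there, the rest absent): flange 30 mm across and 6 mm thick, hub 24 mm across and 18 mm high, 24 mm high in all, 100 g. Point: on its axis, half-way up; z points from flange to hub end (up at the start). Four fit in one row along the middle of the tray, 32 mm apart.
- bush2_mid (a point): Brass flanged bush (two to four are there, the rest absent): flange 30 mm across and 6 mm thick, hub 24 mm across and 18 mm high, 24 mm high in all, 100 g. Point: on its axis, half-way up; z points from flange to hub end (up at the start). Four fit in one row along the middle of the tray, 32 mm apart.
- bush3_mid (a point): Brass flanged bush (two to four are there, the rest absent): flange 30 mm across and 6 mm thick, hub 24 mm across and 18 mm high, 24 mm high in all, 100 g. Point: on its axis, half-way up; z points from flange to hub end (up at the start). Four fit in one row along the middle of the tray, 32 mm apart.
- spanner: Steel spanner lying on the bench beyond the bushes. Not to be disturbed.
- oil_bottle: White oil bottle, 56 mm wide, 150 mm high. Not to be disturbed.
- swarf_cup: Steel swarf cup, 80 mm wide. Not to be disturbed.
- spacer: Steel spacer ring, 44 mm wide, 16 mm high. Not to be disturbed.
Things that resemble listed ones, but are neither listed nor needed, are in the scene too. What is shaped like the part that bears bush2_mid but purple is not meant. Leave any turquoise look-alike of the part that bears bush1_mid alone.

How it is judged:
By the outcome, as a careful person would: the job done as asked, in the order asked, and still so for the second after the job is handed in, with the robot touching nothing.
Of bush0, bush1, bush2, bush3 only 2 to 4 are there at a start; the rules pass over those that are not, and their reading is None.
At some moment in a run one of tray_b, bush0, bush1, bush2, bush3 may be knocked a few centimetres aside while the robot is not near it.
It also fails if it takes over 210 s, if anything falls off the work surface, if the arm or the gripper's body presses on something with over 40 N, if the wrist force passes 120 N, or if a joint passes its speed limit or range.

## Working session

There is one attempt and no reset: what is moved stays moved. The work goes in short steps, Python scripts to look and compute and a tool call to move; the robot and the scene stay as the last step left them, time stands still between calls to the robot, and variables do not carry over. Pictures are saved under pics/ and viewed, and the job is handed in when it is done.

Besides the shell and the picture viewer there is one more tool, called after "Call:" as name(argument=value, ...) on one line, values as JSON. send_rows: Moves the arm, as the interface text tells. Its arguments: {"type":"object","properties":{"rows":{"type":"array"}},"required":["rows"]}

```bash
ls; mkdir -p pics; cat > h.py <<'E'
from workcell import telemetry, get_image, ctrl
import numpy as np, cv2
def cam(n):
    d=get_image(n); d['R']=cv2.Rodrigues(np.array(d['rvec'],float))[0]; d['t']=np.array(d['tvec'],float).ravel(); d['K']=np.array(d['camera_matrix'],float); return d
def ray(d,u,v):
    r=d['R'].T@np.linalg.solve(d['K'],np.array([u,v,1.])); c=-d['R'].T@d['t']; return c,r
def onz(d,u,v,z):
    c,r=ray(d,u,v); return c+r*(z-c[2])/r[2]
def dep(d,u,v):
    z=d['z_map'][int(v),int(u)]; c,r=ray(d,u,v); return c+r*z
def cloud(d):
    v,u=np.mgrid[0:480,0:640]; z=d['z_map']; K=d['K']
    P=np.stack([(u-K[0,2])*z/K[0,0],(v-K[1,2])*z/K[1,1],z],-1)-d['t']
    return P@d['R']
def proj(d,p):
    q=d['K']@(d['R']@np.array(p,float)+d['t']); return q[:2]/q[2]
E
python3 - <<'E'
from h import *
for n in ["scene","side","wrist"]:
    d=cam(n); cv2.imwrite(f"pics/{n}0.png",d['color']); print(n,d['K'][0,0],-d['R'].T@d['t'],d['R'][2])
print(telemetry.get_obs())
E
```

```text
pics
scene 498.4619321821878 [1262.66419459 -369.52727081  799.67348008] [-0.68417302  0.23381715 -0.69082329]
side 543.3362285936139 [ -4.628491   945.9263593  779.06495218] [ 0.41818396 -0.77521155 -0.47346513]
wrist 379.6359619233613 [624.39006007  74.95876629 384.61778484] [-0.00099113 -0.27562853 -0.96126372]
{'t': 0.15, 'qpos': array([-1.89899145e-02,  4.23685049e-01,  1.63050617e+00, -7.97642585e-06,
        1.08857110e+00, -1.90135137e-02]), 'qvel': array([ 4.94836423e-05, -3.92548692e-03, -2.78685396e-03, -3.60305943e-05,
        1.22171181e-03,  9.67423080e-04]), 'joint_torque': array([ 9.52650989e-04, -5.44981134e+01, -2.73919362e+01,  6.45430083e-02,
        2.04369903e-02, -3.19723256e-05]), 'ee_pos': array([6.24667910e+02, 3.67064988e-02, 3.02071126e+02]), 'orientation': array([-2.22081859e+00, -2.22087923e+00,  1.28190462e-03]), 'ft_force': array([-0.5897144 , -0.05528321,  0.05981943]), 'moment': array([ 0.07732861,  0.02517553, -0.0047239 ]), 'width': 88.03726240422405}
```

View pics/scene0.png

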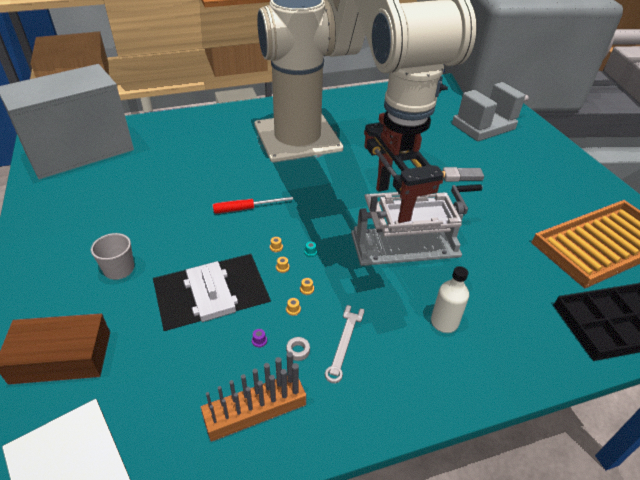

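View pics/side0.png

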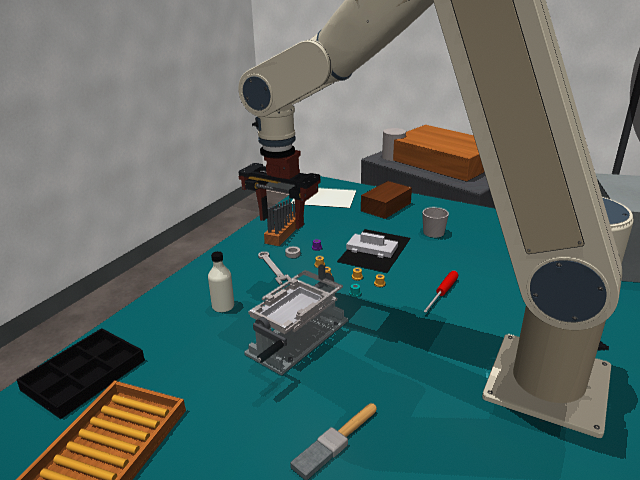

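View pics/wrist0.png

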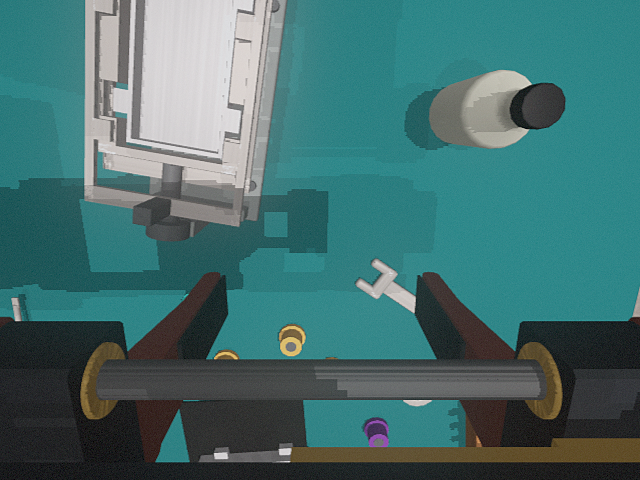

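Brass candidates in the scene view: (276,243), (283,264), (307,286), (293,306). The look-alikes are turquoise (311,248) and purple (259,338); the orange-boxed rods at right are something else. I'll measure them now.

```bash
python3 - <<'E'
from h import *
for n in ["scene","side"]:
    d=cam(n); P=cloud(d); hsv=cv2.cvtColor(d['color'],cv2.COLOR_BGR2HSV)
    for nm,lo,hi in [("brass",(12,120,120),(32,255,255)),("turq",(85,120,150),(95,255,255)),("purple",(125,80,50),(155,255,255))]:
        m=cv2.inRange(hsv,lo,hi)
        k,l,s,c=cv2.connectedComponentsWithStats(m)
        for i in range(1,k):
            if 40<s[i,4]<700:
                Q=P[l==i]; Q=Q[(Q[:,2]>5)&(Q[:,2]<60)]
                if len(Q)<5: continue
                T=Q[Q[:,2]>Q[:,2].max()-3]
                print(n,nm,c[i].round(),s[i,4],"zmax",Q[:,2].max().round(1),"top",T.mean(0).round(1),"onz24",)
d=cam("scene");c=d['color']
cv2.imwrite("pics/c1.png",cv2.resize(c[220:360,140:360],None,fx=3.6,fy=3.6,interpolation=cv2.INTER_CUBIC))
cv2.imwrite("pics/c2.png",cv2.resize(c[170:280,340:500],None,fx=5,fy=5,interpolation=cv2.INTER_CUBIC))
E
```

```text
scene brass [276. 245.] 138 zmax 26.9 top [ 451.6 -184.6   24.9] onz24
scene brass [282. 265.] 143 zmax 27.2 top [ 518.3 -187.7   25.6] onz24
scene brass [307. 287.] 157 zmax 26.8 top [ 595.1 -154.1   25. ] onz24
scene brass [293. 307.] 166 zmax 27.7 top [ 639.  -195.5   25.4] onz24
scene brass [ 84. 343.] 56 zmax 59.8 top [ 650.2 -584.8   58.7] onz24
scene turq [310. 245.] 48 zmax 26.8 top [ 489.  -113.4   24.7] onz24
scene purple [259. 338.] 197 zmax 27.6 top [ 696.  -280.5   25.7] onz24
side brass [318. 261.] 60 zmax 28.4 top [ 635.3 -191.    26.2] onz24
side brass [357. 274.] 81 zmax 28.0 top [ 514.2 -182.8   26.2] onz24
side brass [379. 283.] 56 zmax 21.1 top [ 441.5 -172.1   19.4] onz24
side brass [358. 419.] 407 zmax 23.0 top [293.4 279.8  20.8] onz24
side purple [316. 245.] 79 zmax 29.1 top [ 686.6 -273.2   27.4] onz24
```

View pics/c1.png

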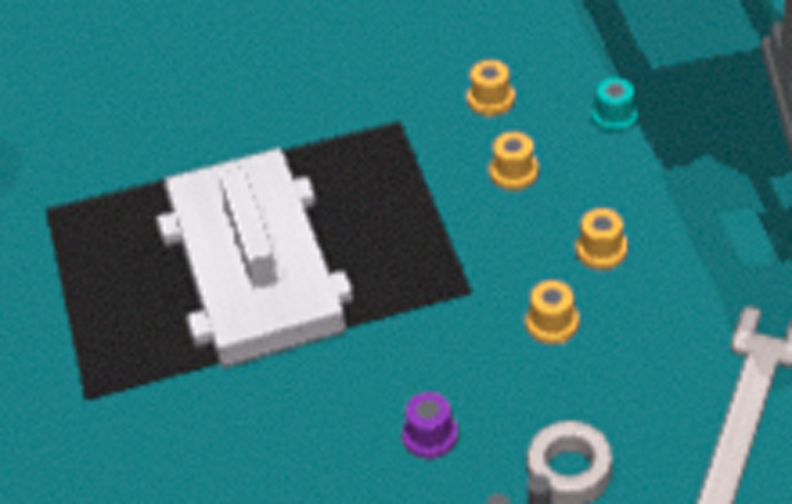

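View pics/c2.png

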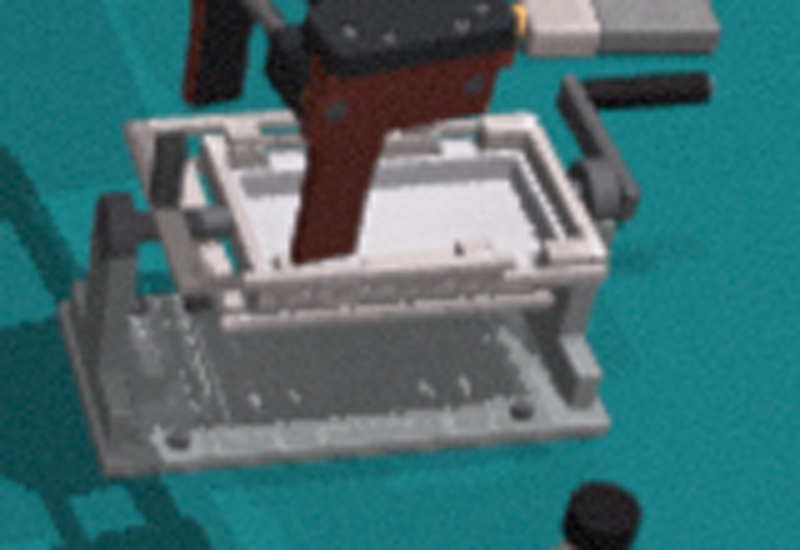

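```bash
python3 - <<'E'
from h import *
d=cam("side");c=d['color']
cv2.imwrite("pics/s2.png",cv2.resize(c[255:385,230:360],None,fx=6,fy=4.6,interpolation=cv2.INTER_CUBIC))
# height map from both clouds
Ps=[cloud(cam(n)).reshape(-1,3) for n in("scene","side","wrist")]
for n,P in zip("Ssw",Ps):
    img=np.zeros((500,500),np.float32)
    m=(P[:,0]>400)&(P[:,0]<650)&(P[:,1]>-100)&(P[:,1]<250)&(P[:,2]>20)&(P[:,2]<145)
    Q=P[m]; 
    print(n,m.sum())
    # plot: col = y (2px/mm? 1.6), row = x
    for p in Q[np.argsort(Q[:,2])]:
        cv2.circle(img,(int((p[1]+100)*1.4),int((p[0]-380)*1.6)),1,float(60+p[2]*1.3),-1)
    cv2.imwrite(f"pics/hm_{n}.png",img)
h=np.hstack([cv2.resize(cv2.imread(f"pics/hm_{n}.png"),(266,500)) if 0 else cv2.imread(f"pics/hm_{n}.png")[:,:] for n in "Ss"])
cv2.imwrite("pics/hm.png",cv2.resize(h,(800,400)))
E
```

```text
S 3749
s 4088
w 35860[ WARN:0@2.853] global loadsave.cpp:1063 imwrite_ Unsupported depth image for selected encoder is fallbacked to CV_8U.
```

View pics/s2.png

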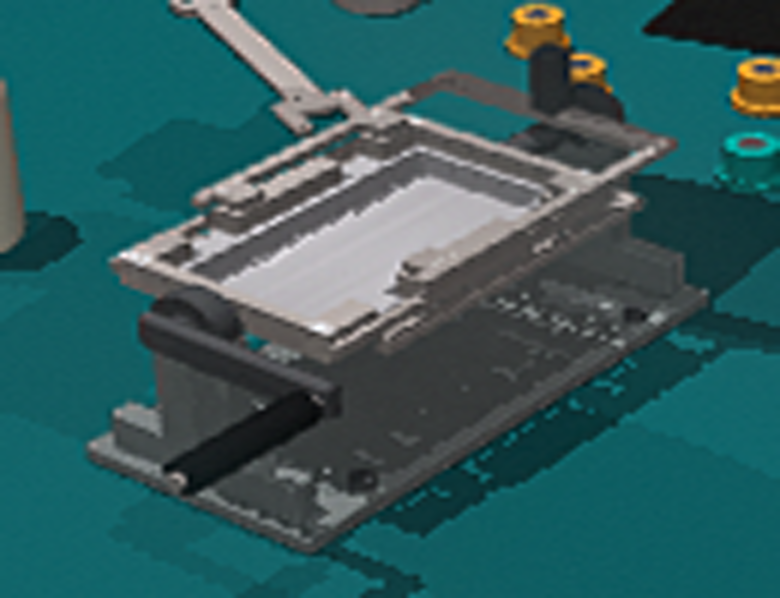

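View pics/hm.png

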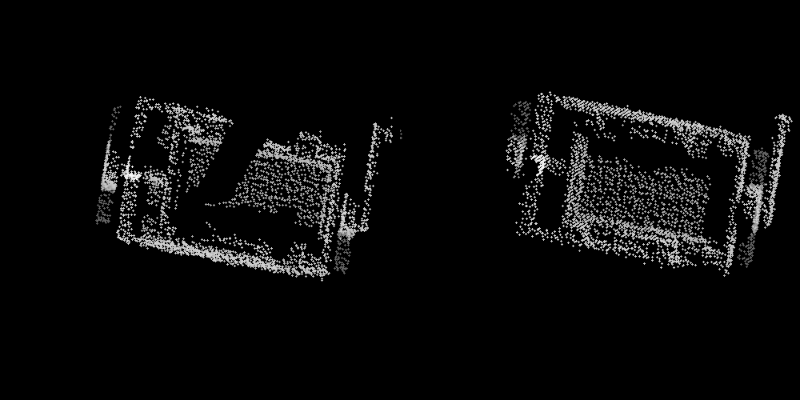

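Call:
send_rows(rows=[[0.005, -0.025, -0.025, 0, 1], [0.005, -0.025, -0.025, 0, 1], [0.005, -0.025, -0.025, 0, 1], [0.005, -0.025, -0.025, 0, 1], [0, 0, 0, 0, 1]])

```text
t: 1.0
ee_pos: [524.0, 20.5, 406.2]
orientation: [2.218, 2.22, 0.006]
ft_force: [0.6, -0.6, -0.1]
width: 87.9
```

```bash
python3 - <<'E'
from h import *
d=cam("wrist"); cv2.imwrite("pics/w1.png",d['color']); o=telemetry.get_obs(); print(o['ee_pos'],o['t'])
E
```

```text
[524.78608754  20.24673265 404.6125378 ] 1.05
```

View pics/w1.png

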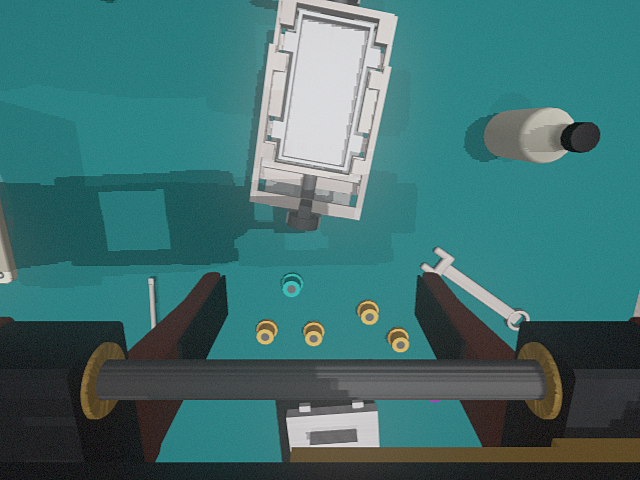

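```bash
python3 - <<'E'
from h import *
d=cam("wrist"); c=d['color']; hsv=cv2.cvtColor(c,cv2.COLOR_BGR2HSV); P=cloud(d)
m=((P[...,2]>76)&(P[...,2]<96)&(hsv[...,1]<60)&(hsv[...,2]>150)).astype(np.uint8); m[270:]=0; m[:,:200]=0; m[:,460:]=0
m=cv2.morphologyEx(m,cv2.MORPH_OPEN,np.ones((9,9)))
k,l,s,ct=cv2.connectedComponentsWithStats(m); i=1+s[1:,4].argmax(); print(s[i],np.median(P[l==i][:,2]))
cs=np.argwhere(l==i)[:,::-1]
W=np.array([onz(d,u,v,86)[:2] for u,v in cs],np.float32); r=cv2.minAreaRect(W); print("floor",r)
print("corners",cv2.boxPoints(r).round(1))
q=(P[...,2]>108)&(P[...,2]<122)&(hsv[...,1]<60); q[270:]=0;q[:,:200]=0;q[:,460:]=0
Q=P[q]; print("frame",len(Q),np.median(Q[:,2]),cv2.minAreaRect(Q[:,:2].astype(np.float32)))
b=cv2.inRange(hsv,(12,120,120),(32,255,255));b[360:]=0
k,l,s,ct=cv2.connectedComponentsWithStats(b)
for i in range(1,k):
    if s[i,4]>100:
        # bore: dark/grey centroid inside bbox
        x,y,w,h=s[i,:4]; sub=hsv[y:y+h,x:x+w]; hull=cv2.convexHull(np.argwhere(l==i)[:,::-1].astype(np.int32)); hm=np.zeros((480,640),np.uint8); cv2.fillConvexPoly(hm,hull,1)
        hm=cv2.erode(hm,np.ones((5,5))); bo=np.argwhere((hm>0)&(b==0)); bb=bo.mean(0)[::-1]
        print("bush",ct[i].round(),"bore",bb.round(1),len(bo),onz(d,*bb,24).round(1), "depth",dep(d,*bb).round(1), "zmax",P[l==i][:,2].max())
# crank, post via side
E
```

```text
[ 283   19   84  146 8727] 85.51361606023318
floor ((527.4736938476562, 124.6280517578125), (129.78570556640625, 64.49031829833984), 79.66647338867188)
corners [[484.1  66.6]
 [547.6  55. ]
 [570.8 182.7]
 [507.4 194.3]]
frame 6931 113.77878305606761 ((522.7518920898438, 97.84841918945312), (210.67591857910156, 112.36720275878906), 79.99241638183594)
bush [367. 312.] bore [367.6 312. ] 148 [ 589.3 -146.3   24. ] depth [ 589.2 -146.    24.5] zmax 26.509495210714363
bush [265. 332.] bore [265.2 331.7] 151 [ 450.2 -175.9   24. ] depth [ 450.3 -175.3   25. ] zmax 487.2436819426477
bush [313. 333.] bore [312.7 333.4] 147 [ 515.1 -178.6   24. ] depth [ 515.1 -179.3   22.9] zmax 26.21450841864588
bush [398. 340.] bore [397.9 339.7] 150 [ 632.7 -188.6   24. ] depth [ 632.3 -187.8   25.3] zmax 487.2436819426477
```

```bash
cat >> h.py <<'E'
FC=np.array([527.5,124.6]); YAW=-0.180
FX=np.array([np.cos(YAW),np.sin(YAW)]); FY=np.array([-np.sin(YAW),np.cos(YAW)])
def f2w(x,y): return FC+FX*x+FY*y
def w2f(p): q=np.array(p[:2])-FC; return np.array([q@FX,q@FY])
def plan(x,y,z,yaw=None):
    o=telemetry.get_obs(); R=cv2.Rodrigues(o['orientation'])[0]
    s=R.T@(np.array([x,y,z])-o['ee_pos']); print("t",o['t'],"ee",o['ee_pos'].round(1),"w",round(o['width'],1),"f",o['ft_force'].round(1),"toolx yaw-90",round(np.arctan2(R[1,0],R[0,0])-np.pi/2,4))
    print("shift mm",s.round(1)); return s
def bushes(d=None):
    d=d or cam("wrist"); c=d['color']; hsv=cv2.cvtColor(c,cv2.COLOR_BGR2HSV)
    b=cv2.inRange(hsv,(12,120,120),(32,255,255)); k,l,s,ct=cv2.connectedComponentsWithStats(b)
    out=[]
    for i in range(1,k):
        if 100<s[i,4]<6000:
            hull=cv2.convexHull(np.argwhere(l==i)[:,::-1].astype(np.int32)); hm=np.zeros((480,640),np.uint8); cv2.fillConvexPoly(hm,hull,1)
            hm=cv2.erode(hm,np.ones((5,5))); bo=np.argwhere((hm>0)&(b==0))
            if len(bo)<20: continue
            bb=bo.mean(0)[::-1]; zz=dep(d,*bb)
            print("bush",bb.round(),len(bo),"z24:",onz(d,*bb,24).round(1),"dep",zz.round(1))
E
python3 - <<'E'
from h import *
plan(589.3,-146.3,200)
for s in (-48,-16,16,48): print(f2w(0,s))
d=cam("scene");
for uv in [(290,355),(250,410),(298,348),(458,270),(116,250)]: print(uv,dep(d,*uv).round())
E
```

```text
t 1.1 ee [525.1  20.1 403.3] w 87.7 f [-0.1  0.5 -0.2] toolx yaw-90 0.0003
shift mm [-166.4   63.7  203.5]
[518.90658048  77.37550275]
[524.63552683 108.85850092]
[530.36447317 140.34149908]
[536.09341952 171.82449725]
(290, 355) [ 817. -252.  115.]
(250, 410) [ 849. -330.   36.]
(298, 348) [ 732. -213.    0.]
(458, 270) [753.  83. 149.]
(116, 250) [ 386. -528.   27.]
```

Call:
send_rows(rows=[[0, 0, 0, 0.09, 1], [0, 0, 0, 0.09, 1]])

```text
t: 1.35
ee_pos: [525.5, 19.8, 401.1]
orientation: [-2.415, -2.007, 0.003]
ft_force: [0.3, 0.1, -0.3]
width: 87.6
```

```bash
python3 - <<'E'
from h import *
plan(589.3,-146.3,200)
E
```

```text
t 1.35 ee [525.5  19.8 401.1] w 87.6 f [ 0.3  0.1 -0.3] toolx yaw-90 -0.1838
shift mm [-151.6   93.6  200.9]
```

Call:
send_rows(rows=[[-0.0255, 0.0155, 0.03, 0, 0.14], [-0.0255, 0.0155, 0.03, 0, 0.14], [-0.0255, 0.0155, 0.03, 0, 0.14], [-0.0255, 0.0155, 0.03, 0, 0.14], [-0.0255, 0.0155, 0.03, 0, 0.14]])

```text
t: 1.85
ee_pos: [578.7, -120.7, 249.5]
orientation: [-2.411, -2.011, 0.002]
ft_force: [-0.0, -0.3, 0.4]
width: 51.8
```

Call:
send_rows(rows=[[-0.024, 0.016, 0.03, 0, 0.14], [0, 0, 0, 0, 0.14]])

```text
t: 2.05
ee_pos: [588.7, -148.2, 216.4]
orientation: [-2.41, -2.005, 0.008]
ft_force: [0.6, -0.1, -0.4]
width: 50.1
```

```bash
python3 - <<'E'
from h import *
d=cam("wrist"); cv2.imwrite("pics/w2.png",d['color']); bushes(d); plan(589.3,-146.3,90)
E
```

```text
bush [327. 231.] 292 z24: [ 591.5 -150.1   24. ] dep [ 591.5 -149.8   24.9]
bush [390. 273.] 277 z24: [ 633.2 -191.4   24. ] dep [ 620.6 -143.3  137.4]
bush [241. 282.] 131 z24: [ 517.8 -178.5   24. ] dep [ 518.2 -178.    25.3]
bush [164. 299.] 314 z24: [ 453.7 -181.4   24. ] dep [ 454.2 -181.1   24.8]
bush [630. 316.] 74 z24: [ 816.6 -262.4   24. ] dep [ 805.8 -252.9   38. ]
bush [453. 386.] 197 z24: [ 672.3 -302.8   24. ] dep [ 618.4 -125.9  237.3]
bush [188. 388.] 157 z24: [ 449.9 -265.7   24. ] dep [ 567.9 -118.2  236.3]
t 2.1 ee [ 588.9 -147.   218.6] w 50.2 f [ 0.8  0.1 -0.7] toolx yaw-90 -0.1826
shift mm [  0.7   1.1 128.6]
```

View pics/w2.png

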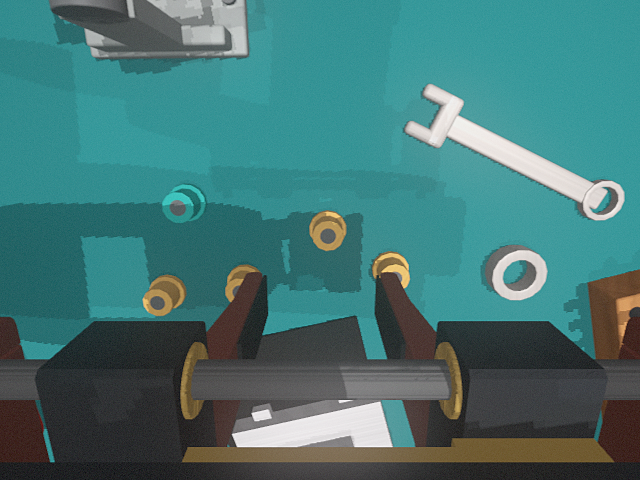

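Call:
send_rows(rows=[[-0.0015, 0.002, 0.035, 0, 0.14], [0, 0, 0.035, 0, 0.14], [0, 0, 0.03, 0, 0.14], [0, 0, 0, 0, 0.14]])

```text
t: 2.5
ee_pos: [589.5, -146.2, 119.5]
orientation: [-2.407, -2.01, 0.006]
ft_force: [-0.0, 0.2, 0.6]
width: 49.8
```

```bash
python3 - <<'E'
from h import *
d=cam("wrist"); cv2.imwrite("pics/w3.png",d['color']); bushes(d); plan(590.5,-149,90)
E
```

```text
bush [328. 293.] 437 z24: [ 591.1 -153.6   24. ] dep [ 591.2 -152.9   25.7]
bush [189. 391.] 242 z24: [ 504.9 -198.5   24. ] dep [ 568.6 -116.8  139.7]
bush [453. 388.] 220 z24: [ 648.7 -221.6   24. ] dep [ 619.4 -126.   138.3]
t 2.55 ee [ 590.7 -146.6  121.6] w 50.2 f [0.4 0.2 0.1] toolx yaw-90 -0.1794
shift mm [-2.4  0.3 31.6]
```

View pics/w3.png

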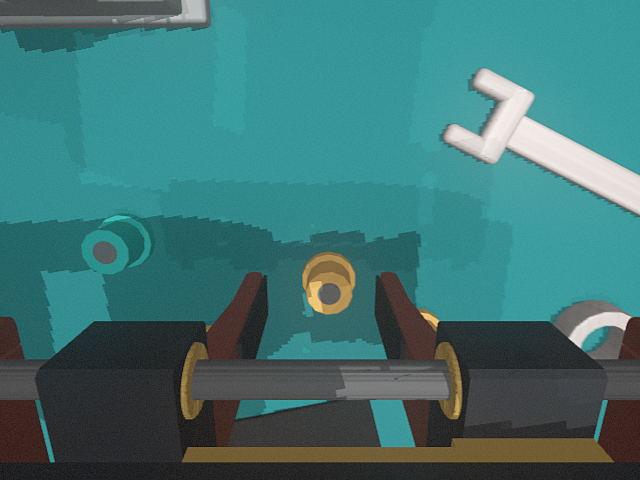

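```bash
python3 - <<'E'
from h import *
for k in range(3):
    o=telemetry.get_obs(); R=cv2.Rodrigues(o['orientation'])[0]
    d=cam("wrist"); C=-d['R'].T@d['t']
    print("cam in tool",(R.T@(C-o['ee_pos'])).round(2), (R.T@d['R'][2]).round(4),(R.T@d['R'][0]).round(4))
for p in [(0,25,80),(0,-25,80),(10,25,80),(-10,25,80),(-10,-25,80),(10,-25,80)]:
    print(p,proj(d,R@np.array(p)+o['ee_pos']).round())
for n in("scene","side"):
    d=cam(n)
    for x,y in[(591,-153.5),(591,-147)]: print(n,proj(d,(x,y,24)).round(1))
    hsv=cv2.cvtColor(d['color'],cv2.COLOR_BGR2HSV);
    u,v=proj(d,(591,-150,20)).astype(int); cv2.imwrite(f"pics/b_{n}.png",cv2.resize(d['color'][v-25:v+25,u-25:u+25],None,fx=10,fy=10,interpolation=0)); print(u-25,v-25)
E
```

```text
cam in tool [ 74.89  -0.26 -82.63] [-2.756e-01  4.000e-04  9.613e-01] [ 8.e-04  1.e+00 -2.e-04]
cam in tool [ 74.88  -0.27 -82.63] [-2.756e-01  4.000e-04  9.613e-01] [ 8.e-04  1.e+00 -2.e-04]
cam in tool [ 74.89  -0.23 -82.63] [-2.756e-01  5.000e-04  9.613e-01] [ 7.e-04  1.e+00 -3.e-04]
(0, 25, 80) [375. 293.]
(0, -25, 80) [268. 293.]
(10, 25, 80) [376. 273.]
(-10, 25, 80) [374. 312.]
(-10, -25, 80) [268. 312.]
(10, -25, 80) [267. 273.]
scene [306.3 280.6]
scene [309.2 280. ]
282 256
side [326.  268.5]
side [324.9 269.7]
300 245
```

View pics/b_scene.png

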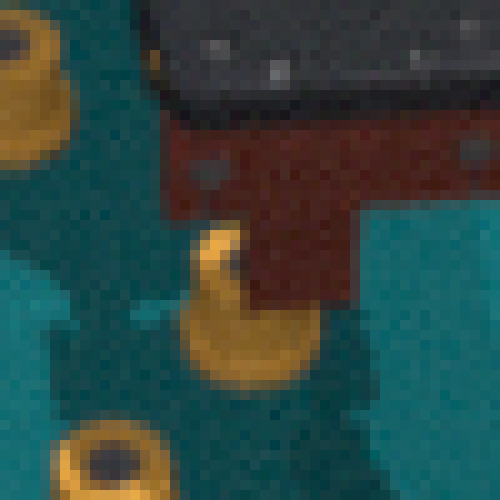

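Call:
send_rows(rows=[[-0.007, 0.001, 0.012, 0, 0.14], [0, 0, 0, 0, 0.14]])

```text
t: 3.0
ee_pos: [590.8, -155.3, 110.0]
orientation: [-2.412, -2.012, 0.001]
ft_force: [-1.6, 0.4, 0.4]
width: 49.9
```

```bash
python3 - <<'E'
from h import *
d=cam("wrist"); cv2.imwrite("pics/w4.png",d['color'][220:360,200:460]); bushes(d); plan(590.5,-153,90)
o=telemetry.get_obs(); R=cv2.Rodrigues(o['orientation'])[0]
C=-d['R'].T@d['t']; print((R.T@(C-o['ee_pos'])).round(2))
print(proj(d,R@np.array([0,0,o['ee_pos'][2]-24])+o['ee_pos']))
E
```

```text
bush [321. 282.] 525 z24: [ 591.2 -152.5   24. ] dep [ 591.2 -152.1   24.9]
bush [452. 385.] 271 z24: [ 648.1 -221.4   24. ] dep [ 620.6 -134.   129.5]
bush [189. 390.] 274 z24: [ 512.5 -200.2   24. ] dep [ 569.9 -125.9  129.6]
t 3.05 ee [ 590.8 -155.1  110.2] w 49.9 f [-0.4  0.4 -0.9] toolx yaw-90 -0.1807
shift mm [ 2.  -0.7 20.2]
[ 74.69  -0.23 -82.49]
[321.03152991 287.13128113]
```

View pics/w4.png

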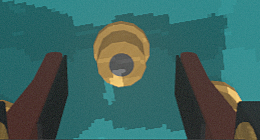

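Call:
send_rows(rows=[[0.002, 0, 0.02, 0, 0.14], [0, 0, 0, 0, -1], [0, 0, 0, 0, -1], [0, 0, 0, 0, -1], [0, 0, 0, 0, -1]])

```text
t: 3.55
ee_pos: [592.0, -152.8, 91.4]
orientation: [2.412, 2.012, 0.001]
ft_force: [-0.9, 0.3, 0.1]
width: 22.9
```

```bash
python3 - <<'E'
from h import *
d=cam("wrist"); cv2.imwrite("pics/w5.png",d['color'][200:440,160:500]); plan(590.5,-153,260)
E
```

```text
t 3.6 ee [ 592.  -152.8   91.3] w 22.7 f [-0.2 -0.4  1.2] toolx yaw-90 -0.18
shift mm [  -0.5   -1.2 -168.7]
```

View pics/w5.png

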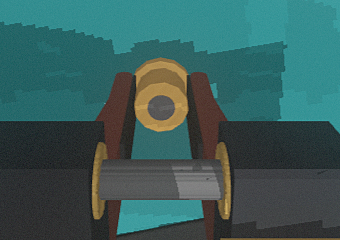

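Call:
send_rows(rows=[[0, 0, -0.04, 0, -1], [0, 0, -0.045, 0, -1], [0.02, -0.005, -0.04, 0, -1], [0.02, -0.01, -0.04, 0, -1], [0.043, -0.016, 0, 0, -1]])

```text
t: 4.1
ee_pos: [579.0, -66.8, 261.9]
orientation: [2.408, 2.004, 0.012]
ft_force: [1.5, 0.5, -1.7]
width: 23.3
```

Call:
send_rows(rows=[[0.043, -0.016, 0, 0, -1], [0.043, -0.016, 0, 0, -1], [0.043, -0.016, 0, 0, -1], [0.043, -0.016, 0, 0, -1], [0, 0, 0, 0, -1]])

```text
t: 4.6
ee_pos: [542.7, 119.5, 256.1]
orientation: [-2.407, -2.018, -0.001]
ft_force: [0.3, -1.3, -1.6]
width: 22.8
```

```bash
python3 - <<'E'
from h import *
d=cam("wrist"); cv2.imwrite("pics/w6.png",d['color']); plan(538,167,260)
E
```

```text
t 4.65 ee [543.2 117.5 256. ] w 23.2 f [ 0.1 -0.6 -0.9] toolx yaw-90 -0.1756
shift mm [ 47.8 -13.7  -4. ]
```

View pics/w6.png

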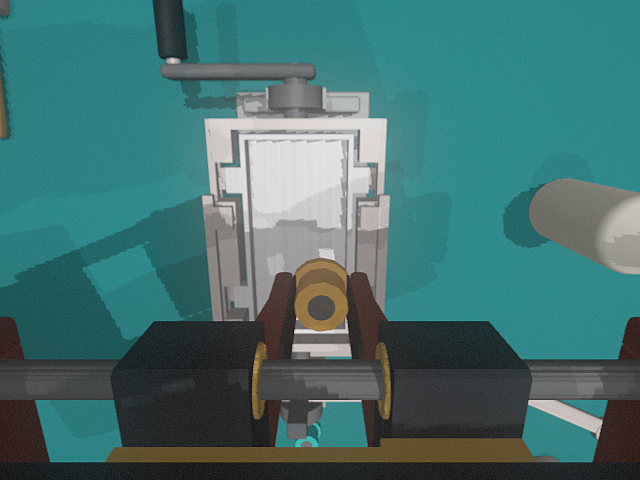

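```bash
cat > tray.py <<'E'
from h import *
d=cam("wrist"); P=cloud(d); o=telemetry.get_obs(); R=cv2.Rodrigues(o['orientation'])[0]
hsv=cv2.cvtColor(d['color'],cv2.COLOR_BGR2HSV)
m=((P[...,2]>78)&(P[...,2]<94)&(hsv[...,1]<60)).astype(np.uint8); m[265:]=0
m=cv2.morphologyEx(m,cv2.MORPH_OPEN,np.ones((7,7))); k,l,s,ct=cv2.connectedComponentsWithStats(m); i=1+s[1:,4].argmax()
ys,xs=np.where(l==i); T=np.array([R.T@(onz(d,u,v,86)-o['ee_pos']) for u,v in zip(xs,ys)])
print("bbox px",s[i],"tool x range",T[:,0].min().round(1),T[:,0].max().round(1))
for a,b in[(20,40),(40,60),(60,80),(80,100),(100,115)]:
    q=T[(T[:,0]>a)&(T[:,0]<b)]
    if len(q)>50: print(a,b,"y",q[:,1].min().round(1),q[:,1].max().round(1))
E
python3 tray.py
```

```text
bbox px [  244   135   102   130 12318] tool x range -17.9 70.6
20 40 y -50.9 14.9
40 60 y -50.9 15.0
60 80 y -50.9 14.8
```

```bash
python3 - <<'E'
from h import *
d=cam("wrist"); o=telemetry.get_obs(); R=cv2.Rodrigues(o['orientation'])[0]
hsv=cv2.cvtColor(d['color'],cv2.COLOR_BGR2HSV)
sub=hsv[285:330,300:345]; m=(sub[...,2]<110)&(sub[...,1]<110); ys,xs=np.where(m); print(xs.mean()+300,ys.mean()+285,m.sum())
for x in(-3,0,3): print(x,proj(d,R@np.array([x,0,66])+o['ee_pos']).round(1))
E
```

```text
321.068345323741 308.10431654676256 556
-3 [322.2 314.7]
0 [322.3 308.5]
3 [322.3 302.1]
```

Call:
send_rows(rows=[[0.03, -0.01, 0.01, 0, -1], [0.017, -0.008, 0.02, 0, -1], [0, 0, 0.02, 0, -1], [0, 0, 0, 0, -1]])

```text
t: 5.15
ee_pos: [533.4, 163.2, 203.5]
orientation: [-2.412, -2.01, 0.007]
ft_force: [-0.2, -0.4, -1.2]
width: 23.1
```

```bash
python3 tray.py; python3 - <<'E'
from h import *
d=cam("wrist"); cv2.imwrite("pics/w7.png",d['color']); plan(538,167,176)
E
```

```text
bbox px [ 264  225  121   40 4582] tool x range -0.0 22.7
20 40 y -31.7 33.3
t 5.25 ee [534.9 163.4 205.7] w 23.1 f [ 0.  -0.1 -1.2] toolx yaw-90 -0.1817
shift mm [ 4.1  2.5 29.7]
```

View pics/w7.png

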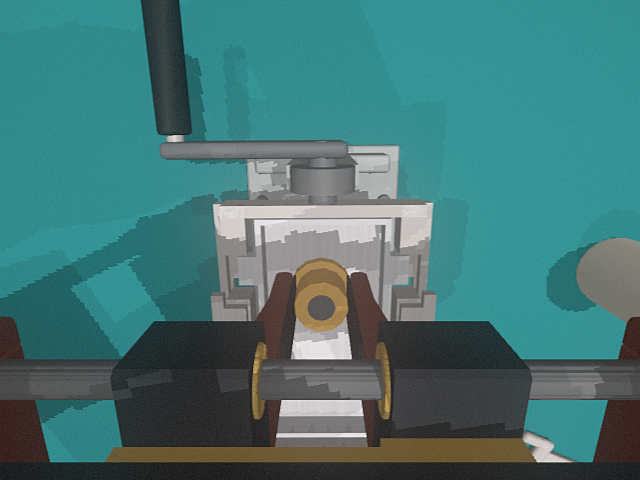

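Call:
send_rows(rows=[[0.005, 0.001, 0.012, 0, -1], [0, 0, 0.01, 0, -1], [0, 0, 0, 0, -1]])

```text
t: 5.55
ee_pos: [535.9, 169.0, 182.4]
orientation: [-2.412, -2.012, 0.003]
ft_force: [0.3, -0.4, -1.1]
width: 23.3
```

```bash
python3 - <<'E'
from h import *
plan(536,168.3,178)
d=cam("side"); u,v=proj(d,(536,168,110)).astype(int); cv2.imwrite("pics/s7.png",cv2.resize(d['color'][v-60:v+60,u-60:u+60],None,fx=5,fy=5))
E
```

```text
t 5.55 ee [535.9 169.  182.4] w 23.3 f [ 0.3 -0.4 -1.1] toolx yaw-90 -0.1803
shift mm [-0.6  0.2  4.4]
```

View pics/s7.png

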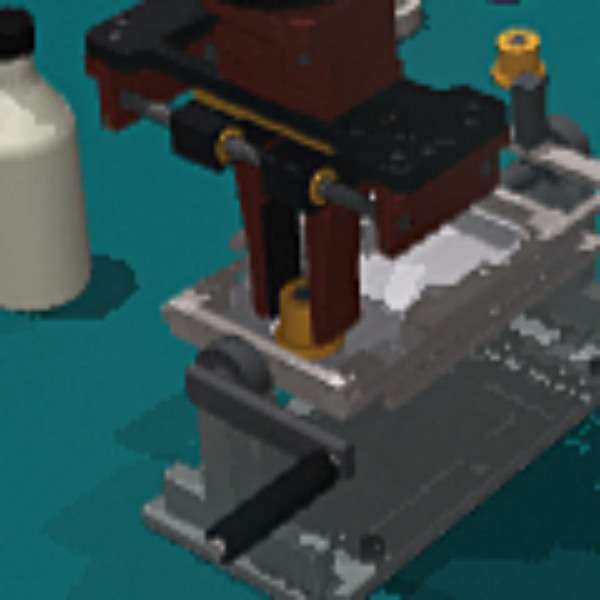

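Inside the tray near the crank end. Lower to contact and release with a small opening.

Call:
send_rows(rows=[[0, 0, 0.003, 0, -1], [0, 0, 0.0015, 0, -1], [0, 0, 0, 0, -1]])

```text
t: 5.9
ee_pos: [536.3, 169.4, 179.1]
orientation: [-2.412, -2.013, 0.0]
ft_force: [-0.8, -0.6, -0.7]
width: 22.9
```

Call:
send_rows(rows=[[0, 0, 0.0015, 0, -1], [0, 0, 0, 0, -1]])

```text
t: 6.1
ee_pos: [536.4, 169.4, 177.6]
orientation: [-2.412, -2.013, -0.0]
ft_force: [-0.5, -0.2, -0.4]
width: 22.9
```

Call:
send_rows(rows=[[0, 0, 0, 0, -0.27], [0, 0, 0, 0, -0.27], [0, 0, -0.02, 0, -0.27], [0, 0, -0.035, 0, -0.27], [0, 0, -0.035, 0, -0.27]])

```text
t: 6.6
ee_pos: [536.0, 169.3, 268.3]
orientation: [-2.412, -2.012, 0.002]
ft_force: [1.1, -0.1, -0.1]
width: 31.9
```

```bash
sed -i 's/^FC=.*/FC=np.array([528.0,121.2]); YAW=-0.180/' h.py; python3 - <<'E'
from h import *
plan(518,-184,230)
d=cam("wrist"); cv2.imwrite("pics/w8.png",d['color'])
d=cam("scene"); cv2.imwrite("pics/sc8.png",d['color'])
E
```

```text
t 6.6 ee [536.  169.3 268.3] w 31.9 f [ 1.1 -0.1 -0.1] toolx yaw-90 -0.18
shift mm [-350.8   45.6   38.5]
```

View pics/w8.png

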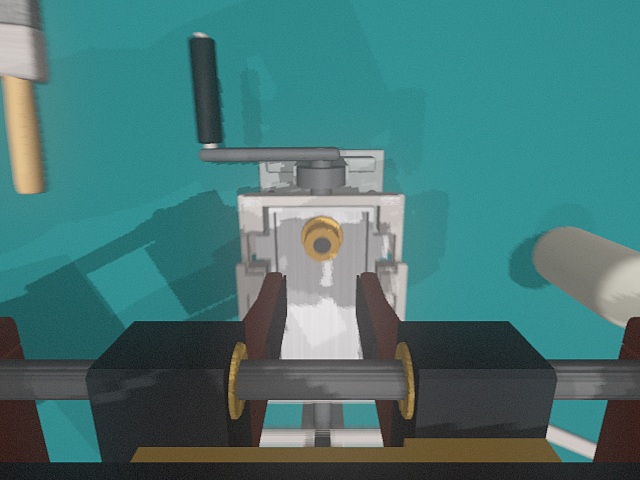

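View pics/sc8.png

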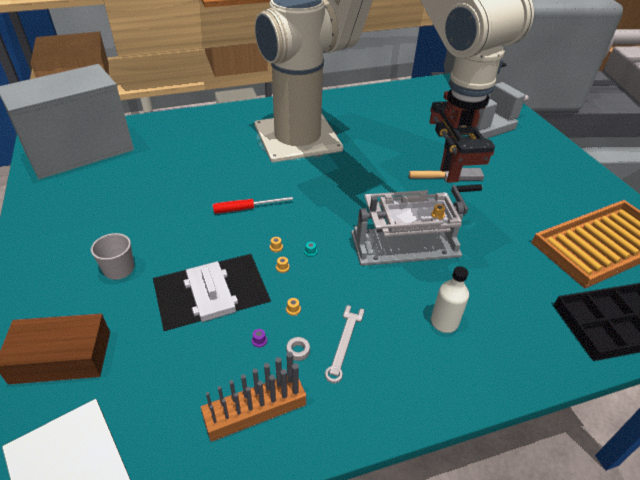

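Call:
send_rows(rows=[[-0.038, 0.018, 0, 0, -0.27], [-0.038, 0.018, 0, 0, -0.27], [-0.038, 0.018, 0, 0, -0.27], [-0.038, 0.018, 0, 0, -0.27], [-0.038, 0.018, 0, 0, 0.14]])

```text
t: 7.2
ee_pos: [590.9, -35.3, 267.1]
orientation: [-2.412, -2.013, 0.001]
ft_force: [1.1, 0.2, -0.2]
width: 37.0
```

Call:
send_rows(rows=[[-0.038, 0.018, 0, 0, 0.14], [-0.038, 0.018, 0.01, 0, 0.14], [-0.037, 0.018, 0.02, 0, 0.14], [-0.037, 0.019, 0.025, 0, 0.14], [0, 0, 0.035, 0, 0.14]])

```text
t: 7.7
ee_pos: [637.8, -199.3, 177.7]
orientation: [2.412, 2.005, 0.003]
ft_force: [-0.0, -0.4, -0.1]
width: 50.0
```

Call:
send_rows(rows=[[0, 0, 0.035, 0, 0.14], [0, 0, 0.02, 0, 0.14], [0, 0, 0, 0, 0.14]])

```text
t: 8.0
ee_pos: [633.5, -193.7, 118.5]
orientation: [-2.408, -2.009, 0.006]
ft_force: [-0.6, 0.3, 1.0]
width: 50.1
```

```bash
python3 - <<'E'
from h import *
d=cam("wrist"); cv2.imwrite("pics/w9.png",d['color']); bushes(d); plan(635.5,-195,91)
E
```

```text
bush [328. 285.] 461 z24: [ 636.  -196.4   24. ] dep [ 636.1 -196.    24.9]
bush [102. 305.] 585 z24: [ 519.2 -186.7   24. ] dep [ 519.3 -186.6   24.2]
bush [ 15. 307.] 195 z24: [ 474.6 -179.9   24. ] dep [ 460.8 -184.7    9.8]
bush [453. 386.] 258 z24: [ 692.4 -267.1   24. ] dep [ 663.3 -172.5  138.2]
bush [191. 390.] 402 z24: [ 550.5 -244.7   24. ] dep [ 647.2 -120.2  201.2]
t 8.05 ee [ 634.7 -194.   120.7] w 49.7 f [ 0.8 -0.7  0.8] toolx yaw-90 -0.1801
shift mm [-0.9  1.  29.7]
```

View pics/w9.png

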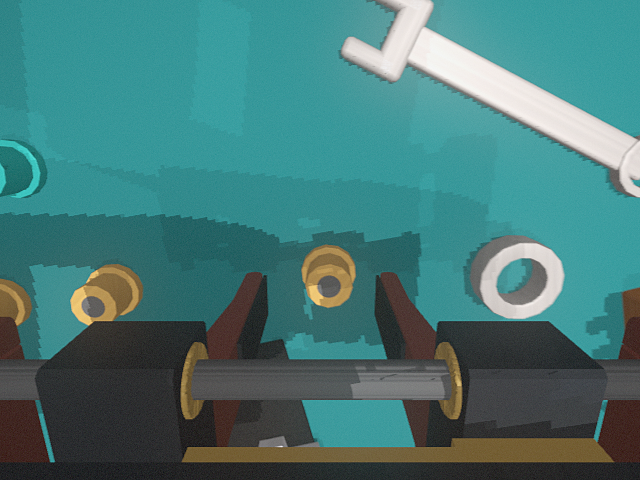

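Call:
send_rows(rows=[[-0.0015, 0.0015, 0.015, 0, 0.14], [0, 0, 0.014, 0, 0.14], [0, 0, 0, 0, -1], [0, 0, 0, 0, -1], [0, 0, 0, 0, -1]])

```text
t: 8.55
ee_pos: [637.5, -196.1, 94.2]
orientation: [2.411, 2.012, 0.001]
ft_force: [0.1, 0.6, -0.1]
width: 29.5
```

Call:
send_rows(rows=[[0, 0, 0, 0, -1]])

```text
t: 8.65
ee_pos: [637.4, -196.1, 94.3]
orientation: [2.411, 2.012, 0.001]
ft_force: [0.4, 0.4, 0.9]
width: 23.2
```

```bash
cat > held.py <<'E'
from h import *
def held():
    d=cam("wrist"); o=telemetry.get_obs(); R=cv2.Rodrigues(o['orientation'])[0]
    hsv=cv2.cvtColor(d['color'],cv2.COLOR_BGR2HSV)
    b=cv2.inRange(hsv,(12,120,60),(32,255,255)); b[340:]=0; b[:,:285]=0; b[:,360:]=0
    k,l,s,ct=cv2.connectedComponentsWithStats(b); i=1+s[1:,4].argmax()
    hull=cv2.convexHull(np.argwhere(l==i)[:,::-1].astype(np.int32)); hm=np.zeros((480,640),np.uint8); cv2.fillConvexPoly(hm,hull,1)
    hm=cv2.erode(hm,np.ones((5,5))); ys,xs=np.where((hm>0)&(b==0)); print("bore",xs.mean(),ys.mean(),len(xs))
    for x in(-4,-2,0,2,4): print(x,proj(d,R@np.array([x,0,66])+o['ee_pos']).round(1))
    cv2.imwrite("pics/held.png",d['color'][200:440,160:500])
held()
E
python3 held.py; python3 - <<'E'
from h import *
plan(530.2,137.4,260)
E
```

```text
bore 320.7239488117002 303.7787934186472 547
-4 [321.3 315. ]
-2 [321.3 310.8]
0 [321.3 306.6]
2 [321.4 302.4]
4 [321.4 298.1]
t 8.7 ee [ 637.4 -196.1   94.3] w 22.9 f [-0.  -0.5  0.2] toolx yaw-90 -0.1799
shift mm [ 308.9 -165.  -165.9]
```

View pics/held.png

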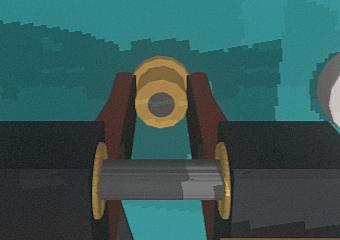

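Call:
send_rows(rows=[[0, 0, -0.045, 0, -1], [0, 0, -0.045, 0, -1], [0.0193, -0.0103, -0.04, 0, -1], [0.0193, -0.0103, -0.036, 0, -1], [0.0386, -0.0206, 0, 0, -1]])

```text
t: 9.2
ee_pos: [613.4, -114.1, 265.9]
orientation: [2.407, 2.004, 0.011]
ft_force: [0.9, 0.5, -1.0]
width: 22.8
```

Call:
send_rows(rows=[[0.0386, -0.0206, 0, 0, -1], [0.0386, -0.0206, 0, 0, -1], [0.0386, -0.0206, 0, 0, -1], [0.0386, -0.0206, 0, 0, -1], [0.0386, -0.0206, 0, 0, -1]])

```text
t: 9.7
ee_pos: [542.8, 97.1, 260.1]
orientation: [2.412, 2.012, 0.001]
ft_force: [0.8, 0.7, -1.0]
width: 23.1
```

Call:
send_rows(rows=[[0.0386, -0.0206, 0, 0, -1], [0, 0, 0, 0, -1]])

```text
t: 9.9
ee_pos: [528.6, 141.1, 260.0]
orientation: [-2.407, -2.018, -0.001]
ft_force: [0.0, -0.7, -1.1]
width: 22.8
```

```bash
python3 - <<'E'
from h import *
plan(530.2,137.4,180.3)
d=cam("wrist"); cv2.imwrite("pics/w10.png",d['color'])
E
```

```text
t 9.9 ee [528.6 141.1 260. ] w 22.8 f [ 0.  -0.7 -1.1] toolx yaw-90 -0.1754
shift mm [-3.4  2.2 79.7]
```

View pics/w10.png

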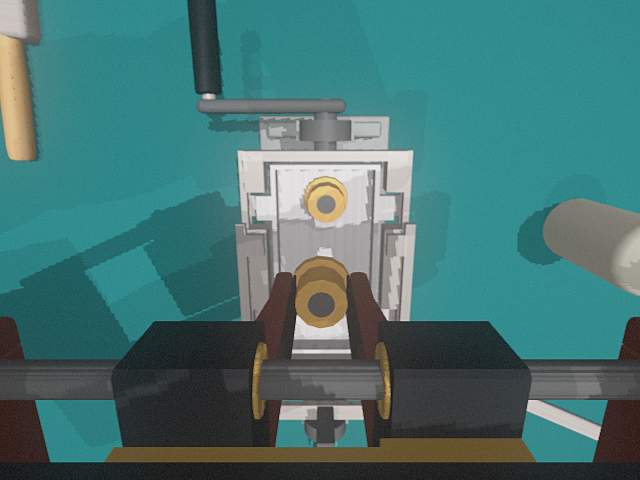

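Call:
send_rows(rows=[[-0.001, 0.001, 0.03, 0, -1], [0, 0, 0.02, 0, -1], [0, 0, 0, 0, -1], [0, 0, 0, 0, -1]])

```text
t: 10.35
ee_pos: [531.5, 135.2, 209.9]
orientation: [-2.413, -2.011, 0.001]
ft_force: [0.1, 0.0, -0.8]
width: 22.7
```

```bash
python3 - <<'E'
from h import *
plan(530.2,137.4,180.3)
E
```

```text
t 10.35 ee [531.5 135.2 209.9] w 22.7 f [ 0.1  0.  -0.8] toolx yaw-90 -0.1812
shift mm [ 2.  -1.6 29.6]
```

Call:
send_rows(rows=[[0.002, -0.0015, 0.015, 0, -1], [0, 0, 0.01, 0, -1], [0, 0, 0.003, 0, -1], [0, 0, 0.0015, 0, -1], [0, 0, 0, 0, -1]])

```text
t: 10.85
ee_pos: [530.2, 138.3, 180.5]
orientation: [2.412, 2.012, 0.001]
ft_force: [0.0, -0.2, -1.2]
width: 23.1
```

Call:
send_rows(rows=[[0, 0, 0.001, 0, -1], [0, 0, 0, 0, -0.27], [0, 0, 0, 0, -0.27], [0, 0, -0.02, 0, -0.27], [0, 0, -0.035, 0, -0.27]])

```text
t: 11.35
ee_pos: [528.7, 138.0, 233.0]
orientation: [-2.41, -2.012, 0.007]
ft_force: [1.2, -0.1, -0.3]
width: 32.1
```

Call:
send_rows(rows=[[0, 0, -0.035, 0, -0.27]])

```text
t: 11.45
ee_pos: [529.6, 138.3, 269.9]
orientation: [-2.412, -2.012, 0.002]
ft_force: [-0.0, 0.2, 0.7]
width: 32.0
```

```bash
python3 - <<'E'
from h import *
plan(518.5,-185.5,260)
d=cam("wrist"); cv2.imwrite("pics/w11.png",d['color'])
E
```

```text
t 11.45 ee [529.6 138.3 269.9] w 32.0 f [-0.   0.2  0.7] toolx yaw-90 -0.1799
shift mm [-320.5   47.1   10. ]
```

View pics/w11.png

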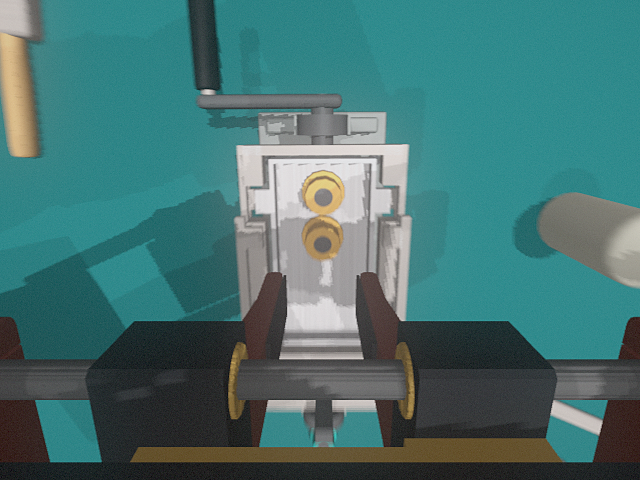

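Call:
send_rows(rows=[[-0.04, 0.006, 0, 0, -0.27], [-0.04, 0.006, 0, 0, -0.27], [-0.04, 0.006, 0, 0, -0.27], [-0.04, 0.006, 0, 0, -0.27], [-0.04, 0.006, 0, 0, 0.05]])

```text
t: 12.0
ee_pos: [523.5, -65.3, 269.4]
orientation: [2.411, 2.013, 0.001]
ft_force: [0.2, 0.2, -0.0]
width: 37.1
```

Call:
send_rows(rows=[[-0.04, 0.006, 0, 0, 0.05], [-0.04, 0.006, 0.01, 0, 0.05], [-0.04, 0.005, 0.03, 0, 0.05], [0, 0, 0.035, 0, 0.05], [0, 0, 0.035, 0, 0.05]])

```text
t: 12.5
ee_pos: [519.1, -186.4, 158.7]
orientation: [2.413, 2.008, 0.002]
ft_force: [-0.3, 0.6, -0.5]
width: 46.1
```

Call:
send_rows(rows=[[0, 0, 0.035, 0, 0.05], [0, 0, 0.005, 0, 0.05], [0, 0, 0, 0, 0.05]])

```text
t: 12.8
ee_pos: [518.6, -184.5, 118.8]
orientation: [-2.411, -2.012, 0.002]
ft_force: [-0.6, 0.1, 0.0]
width: 46.0
```

```bash
python3 - <<'E'
from h import *
d=cam("wrist"); cv2.imwrite("pics/w12.png",d['color']); bushes(d); plan(518.5,-185.5,91)
E
```

```text
bush [316. 284.] 464 z24: [ 515.3 -185.8   24. ] dep [ 515.4 -185.6   24.6]
bush [189. 301.] 468 z24: [ 449.8 -183.8   24. ] dep [ 450.1 -183.5   24.8]
bush [201. 388.] 364 z24: [ 441.8 -235.6   24. ] dep [ 499.3 -156.   137.2]
bush [442. 386.] 224 z24: [ 572.6 -257.6   24. ] dep [ 546.2 -162.6  139. ]
bush [370. 450.] 137 z24: [ 527.6 -293.9   24. ] dep [ 530.5 -168.3  145.8]
bush [362. 458.] 872 z24: [ 522.1 -298.6   24. ] dep [ 528.9 -167.4  148.1]
t 12.85 ee [ 519.4 -184.8  120. ] w 46.0 f [-0.2  0.5  0.4] toolx yaw-90 -0.1798
shift mm [-0.9 -0.8 29. ]
```

View pics/w12.png

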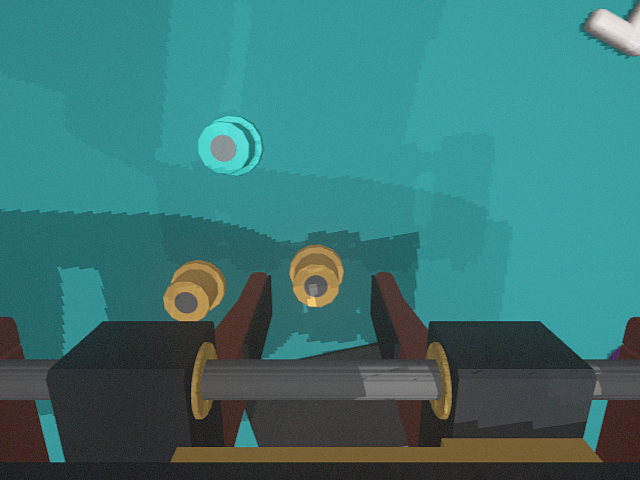

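Call:
send_rows(rows=[[-0.001, -0.0035, 0.015, 0, 0.05], [0, 0, 0.014, 0, 0.05], [0, 0, 0, 0, -1], [0, 0, 0, 0, -1], [0, 0, 0, 0, -1]])

```text
t: 13.35
ee_pos: [515.9, -185.2, 91.1]
orientation: [2.411, 2.012, 0.001]
ft_force: [0.3, -0.4, 0.3]
width: 25.5
```

Call:
send_rows(rows=[[0, 0, 0, 0, -1]])

```text
t: 13.45
ee_pos: [515.8, -185.2, 91.1]
orientation: [2.411, 2.012, 0.001]
ft_force: [-0.1, 0.2, 3.3]
width: 23.5
```

```bash
python3 held.py; python3 - <<'E'
from h import *
plan(524.2,105.8,260)
E
```

```text
bore 320.84313725490193 308.57754010695186 561
-4 [321.3 315. ]
-2 [321.3 310.8]
0 [321.3 306.6]
2 [321.3 302.4]
4 [321.3 298.1]
t 13.5 ee [ 515.8 -185.2   91.1] w 23.1 f [-0.3  1.3  4.7] toolx yaw-90 -0.1799
shift mm [ 287.7  -43.6 -169. ]
```

Call:
send_rows(rows=[[0, 0, -0.045, 0, -1], [0, 0, -0.045, 0, -1], [0.019, -0.003, -0.04, 0, -1], [0.019, -0.003, -0.038, 0, -1], [0.042, -0.006, 0, 0, -1]])

```text
t: 14.0
ee_pos: [520.5, -105.5, 263.8]
orientation: [2.408, 2.004, 0.009]
ft_force: [1.3, 0.7, -1.0]
width: 23.4
```

Call:
send_rows(rows=[[0.042, -0.006, 0, 0, -1], [0.042, -0.006, 0, 0, -1], [0.042, -0.006, 0, 0, -1], [0.042, -0.006, 0, 0, -1], [0.04, -0.007, 0, 0, -1]])

```text
t: 14.5
ee_pos: [524.3, 107.8, 258.6]
orientation: [2.412, 2.013, 0.001]
ft_force: [0.8, -0.8, -0.8]
width: 23.1
```

Call:
send_rows(rows=[[0, 0, 0, 0, -1], [0, 0, 0.03, 0, -1], [0, 0, 0.02, 0, -1], [0, 0, 0, 0, -1], [0, 0, 0, 0, -1]])

```text
t: 15.0
ee_pos: [524.5, 105.4, 208.5]
orientation: [-2.412, -2.012, 0.001]
ft_force: [-0.4, 0.0, -0.4]
width: 23.3
```

```bash
python3 - <<'E'
from h import *
plan(524.2,105.8,177)
d=cam("wrist"); cv2.imwrite("pics/w13.png",d['color'])
E
```

```text
t 15.0 ee [524.5 105.4 208.5] w 23.3 f [-0.4  0.  -0.4] toolx yaw-90 -0.1805
shift mm [ 0.3 -0.3 31.5]
```

View pics/w13.png

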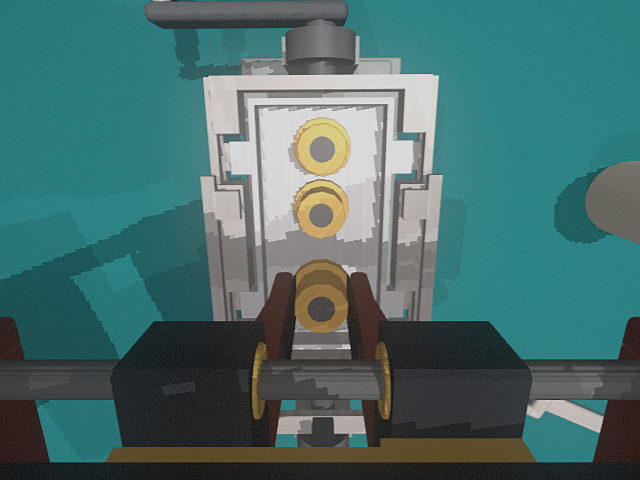

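Call:
send_rows(rows=[[0, 0, 0.015, 0, -1], [0, 0, 0.012, 0, -1], [0, 0, 0.003, 0, -1], [0, 0, 0.0015, 0, -1], [0, 0, 0, 0, -1]])

```text
t: 15.55
ee_pos: [524.7, 106.0, 177.1]
orientation: [2.412, 2.013, 0.0]
ft_force: [-0.3, 0.5, -1.1]
width: 23.1
```

Call:
send_rows(rows=[[0, 0, 0, 0, -0.27], [0, 0, 0, 0, -0.27], [0, 0, -0.02, 0, -0.27], [0, 0, -0.035, 0, -0.27], [0, 0, -0.035, 0, -0.27]])

```text
t: 16.05
ee_pos: [524.2, 106.0, 267.7]
orientation: [-2.412, -2.013, 0.002]
ft_force: [1.1, -0.1, 0.4]
width: 31.9
```

```bash
python3 - <<'E'
from h import *
plan(450.5,-183,260)
d=cam("wrist"); cv2.imwrite("pics/w14.png",d['color'])
E
```

```text
t 16.05 ee [524.2 106.  267.7] w 31.9 f [ 1.1 -0.1  0.4] toolx yaw-90 -0.1799
shift mm [-297.5  -20.8    7.9]
```

View pics/w14.png

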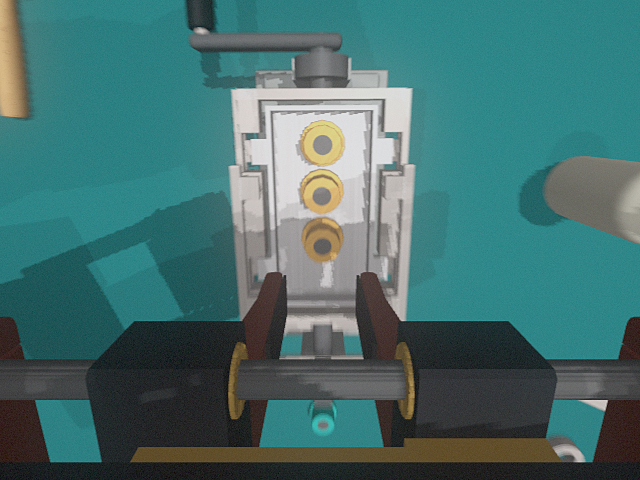

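Call:
send_rows(rows=[[-0.042, -0.003, 0, 0, -0.27], [-0.042, -0.003, 0, 0, -0.27], [-0.042, -0.003, 0, 0, -0.27], [-0.042, -0.003, 0, 0, -0.27], [-0.042, -0.003, 0, 0, 0.05]])

```text
t: 16.6
ee_pos: [471.7, -99.3, 267.2]
orientation: [2.411, 2.013, 0.001]
ft_force: [1.0, 0.1, 0.5]
width: 36.5
```

Call:
send_rows(rows=[[-0.042, -0.003, 0, 0, 0.05], [-0.045, -0.003, 0.01, 0, 0.05], [0, 0, 0.035, 0, 0.05], [0, 0, 0.035, 0, 0.05], [0, 0, 0.035, 0, 0.05]])

```text
t: 17.1
ee_pos: [450.9, -183.3, 151.3]
orientation: [2.412, 2.01, 0.002]
ft_force: [0.2, -0.4, -0.2]
width: 45.9
```

Call:
send_rows(rows=[[0, 0, 0.03, 0, 0.05], [0, 0, 0.002, 0, 0.05], [0, 0, 0, 0, 0.05]])

```text
t: 17.4
ee_pos: [450.7, -182.4, 119.8]
orientation: [-2.411, -2.012, 0.001]
ft_force: [1.3, -0.5, 0.2]
width: 46.0
```

```bash
python3 - <<'E'
from h import *
d=cam("wrist"); cv2.imwrite("pics/w15.png",d['color']); bushes(d); plan(450.5,-183,91)
E
```

```text
bush [317. 282.] 466 z24: [ 448.3 -183.1   24. ] dep [ 448.3 -182.9   24.3]
bush [442. 385.] 250 z24: [ 505.  -255.6   24. ] dep [ 478.6 -161.2  138.7]
bush [201. 388.] 401 z24: [ 373.8 -233.8   24. ] dep [ 431.4 -153.9  138. ]
bush [458. 452.] 2307 z24: [ 509.9 -303.8   24. ] dep [ 478.1 -169.   147.4]
bush [504. 445.] 221 z24: [ 536.9 -303.    24. ] dep [ 487.3 -170.9  145.4]
bush [215. 451.] 114 z24: [ 370.6 -277.5   24. ] dep [ 435.  -161.1  147.1]
bush [202. 458.] 135 z24: [ 361.6 -281.3   24. ] dep [ 433.3 -160.4  149. ]
t 17.45 ee [ 451.3 -182.6  120.7] w 46.0 f [ 0.4 -0.8 -0.3] toolx yaw-90 -0.1798
shift mm [-0.5 -0.8 29.7]
```

View pics/w15.png

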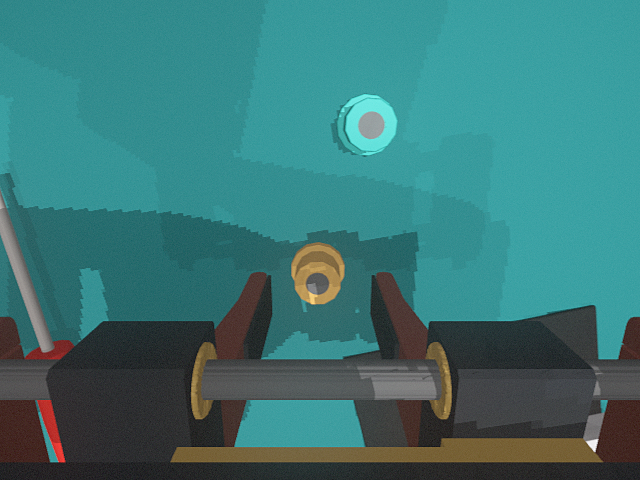

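Call:
send_rows(rows=[[-0.0005, -0.0025, 0.015, 0, 0.05], [0, 0, 0.014, 0, 0.05], [0, 0, 0, 0, -1], [0, 0, 0, 0, -1], [0, 0, 0, 0, -1]])

```text
t: 17.95
ee_pos: [448.6, -182.6, 91.5]
orientation: [2.411, 2.012, 0.001]
ft_force: [0.0, -0.4, 0.2]
width: 25.2
```

Call:
send_rows(rows=[[0, 0, 0, 0, -1]])

```text
t: 18.05
ee_pos: [448.6, -182.7, 91.5]
orientation: [2.411, 2.012, 0.001]
ft_force: [-0.8, 0.3, 2.8]
width: 23.0
```

```bash
python3 held.py; python3 - <<'E'
from h import *
plan(518.3,74.0,260)
E
```

```text
bore 320.75357142857143 307.53214285714284 560
-4 [321.3 315. ]
-2 [321.3 310.8]
0 [321.3 306.6]
2 [321.3 302.3]
4 [321.3 298.1]
t 18.1 ee [ 448.6 -182.6   91.5] w 23.1 f [ 0.7 -0.1  4. ] toolx yaw-90 -0.18
shift mm [ 264.9   22.8 -168.6]
```

Call:
send_rows(rows=[[0, 0, -0.045, 0, -1], [0, 0, -0.045, 0, -1], [0.017, 0.002, -0.04, 0, -1], [0.018, 0.002, -0.038, 0, -1], [0.042, 0.0035, 0, 0, -1]])

```text
t: 18.6
ee_pos: [471.8, -109.3, 264.0]
orientation: [2.409, 2.004, 0.008]
ft_force: [0.8, -0.1, -1.2]
width: 23.2
```

Call:
send_rows(rows=[[0.042, 0.0035, 0, 0, -1], [0.042, 0.004, 0, 0, -1], [0.042, 0.004, 0, 0, -1], [0.042, 0.004, 0, 0, -1], [0.02, 0, 0, 0, -1]])

```text
t: 19.1
ee_pos: [518.9, 77.0, 259.1]
orientation: [2.41, 2.015, 0.002]
ft_force: [-0.2, -0.8, -0.9]
width: 22.6
```

Call:
send_rows(rows=[[0, 0, 0, 0, -1], [0, 0, 0.03, 0, -1], [0, 0, 0.02, 0, -1], [0, 0, 0, 0, -1], [0, 0, 0, 0, -1]])

```text
t: 19.6
ee_pos: [518.0, 73.3, 209.0]
orientation: [-2.413, -2.012, 0.001]
ft_force: [0.1, -0.5, 0.2]
width: 23.0
```

```bash
python3 - <<'E'
from h import *
plan(518.3,74.0,177.5)
d=cam("wrist"); cv2.imwrite("pics/w16.png",d['color'])
E
```

```text
t 19.6 ee [518.   73.3 209. ] w 23.0 f [ 0.1 -0.5  0.2] toolx yaw-90 -0.1808
shift mm [ 0.7  0.2 31.5]
```

View pics/w16.png

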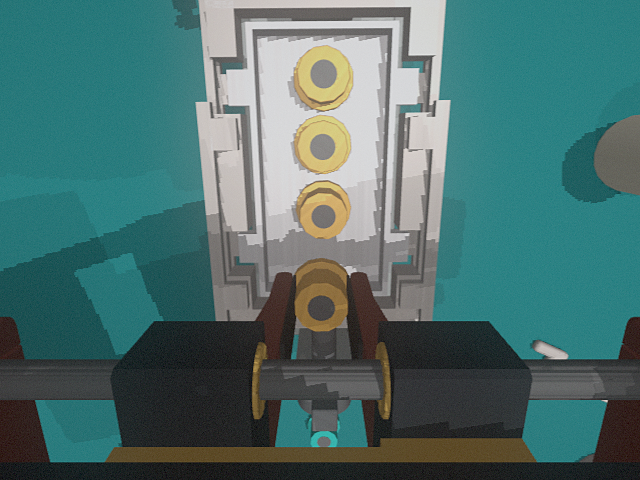

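```bash
python3 - <<'E'
from h import *
d=cam("wrist"); o=telemetry.get_obs(); R=cv2.Rodrigues(o['orientation'])[0]
for uv in [(322,36),(258,290),(268,36)]: print(uv,(R.T@(onz(d,*uv,86)-o['ee_pos'])).round(1))
print(proj(d,R@np.array([-14,-25,123])+o['ee_pos']),proj(d,R@np.array([-19,-25,123])+o['ee_pos']))
cv2.imwrite("pics/w16c.png",cv2.resize(d['color'][220:350,200:460],None,fx=3,fy=3))
E
```

```text
(322, 36) [117.  -0. 124.]
(258, 290) [-18.5 -37.6 123.8]
(268, 36) [117.  -26.6 123.9]
[278.97168601 283.56914257] [279.22540121 291.44155503]
```

View pics/w16c.png

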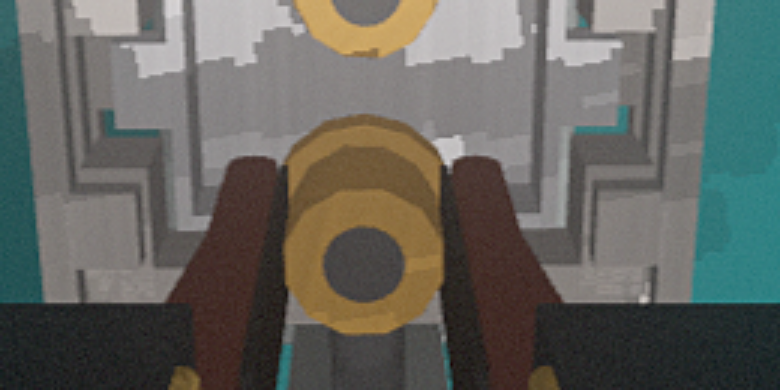

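Call:
send_rows(rows=[[0.004, 0, 0.01, 0, -1], [0, 0, 0.01, 0, -1], [0, 0, 0.003, 0, -1], [0, 0, 0, 0, -1]])

```text
t: 20.1
ee_pos: [518.4, 78.0, 185.0]
orientation: [-2.411, -2.012, 0.002]
ft_force: [-0.6, 0.2, -0.9]
width: 23.3
```

```bash
python3 - <<'E'
from h import *
plan(519,77.2,185.5)
d=cam("wrist"); cv2.imwrite("pics/w17.png",d['color'])
E
```

```text
t 20.1 ee [518.4  78.  185. ] w 23.3 f [-0.6  0.2 -0.9] toolx yaw-90 -0.1798
shift mm [-0.7  0.7 -0.5]
```

View pics/w17.png

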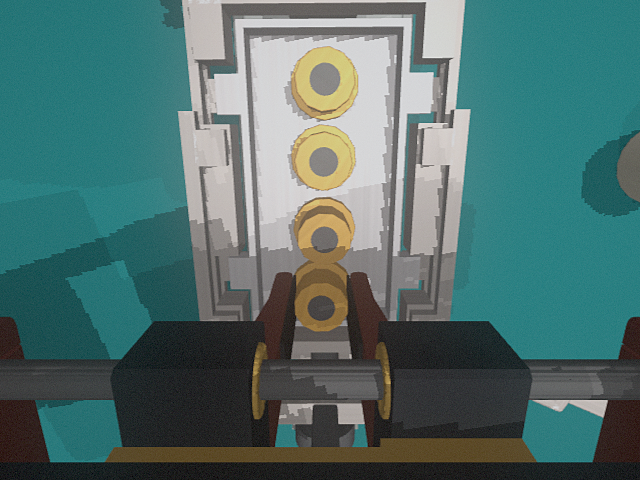

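Call:
send_rows(rows=[[0.002, 0, 0, 0, -1], [0.002, 0, 0, 0, -1], [0.002, 0, 0, 0, -1], [0, 0, 0, 0, -1], [-0.003, 0, 0, 0, -1]])

```text
t: 20.65
ee_pos: [519.6, 81.2, 186.0]
orientation: [2.412, 2.013, 0.001]
ft_force: [-0.3, -0.5, -1.2]
width: 23.0
```

Call:
send_rows(rows=[[-0.004, 0, 0, 0, -1], [0, 0, 0, 0, -1], [0, 0, 0, 0, -1]])

```text
t: 20.95
ee_pos: [518.7, 76.8, 185.9]
orientation: [-2.413, -2.012, -0.0]
ft_force: [0.4, 0.4, -1.0]
width: 23.1
```

```bash
python3 - <<'E'
from h import *
plan(518.6,76.4,177.5)
d=cam("wrist"); cv2.imwrite("pics/w18.png",d['color'])
o=telemetry.get_obs(); R=cv2.Rodrigues(o['orientation'])[0]
bs=[]
hsv=cv2.cvtColor(d['color'],cv2.COLOR_BGR2HSV); b=cv2.inRange(hsv,(12,120,60),(32,255,255)); b[345:]=0
k,l,s,ct=cv2.connectedComponentsWithStats(b)
import itertools
g=((hsv[...,2]<130)&(hsv[...,1]<110)).astype(np.uint8); g[:, :300]=0; g[:,345:]=0; g[330:]=0; g[:40]=0
k,l,s,ct=cv2.connectedComponentsWithStats(g)
for i in range(1,k):
    if 150<s[i,4]<1500 and abs(s[i,2]-s[i,3])<8: print(ct[i].round(1),s[i,4],"tool at z110",(R.T@(onz(d,*ct[i],110)-o['ee_pos'])).round(1))
E
```

```text
t 20.95 ee [518.7  76.8 185.9] w 23.1 f [ 0.4  0.4 -1. ] toolx yaw-90 -0.1804
shift mm [-0.4 -0.1  8.4]
[323.  225.8] 543 tool at z110 [33.3  0.7 75.9]
[320.8 307.7] 548 tool at z110 [-5.7 -0.2 75.9]
```

View pics/w18.png

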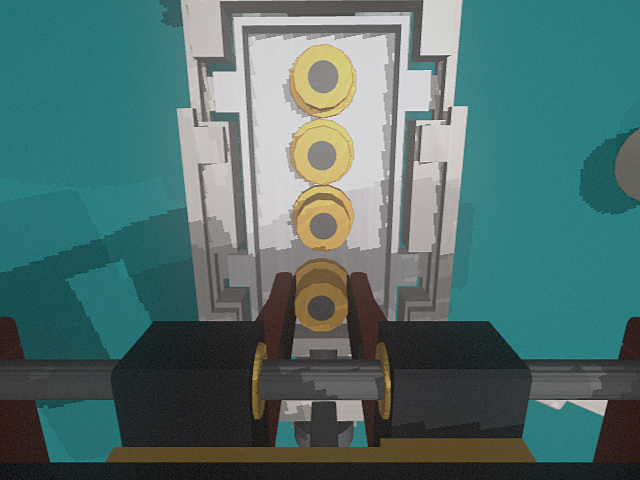

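Call:
send_rows(rows=[[0.0005, 0, 0.004, 0, -1], [0, 0, 0.003, 0, -1], [0, 0, 0.001, 0, -1], [0, 0, 0, 0, -1]])

```text
t: 21.4
ee_pos: [518.7, 77.6, 177.4]
orientation: [-2.412, -2.013, 0.001]
ft_force: [-0.2, -0.6, -1.6]
width: 23.1
```

```bash
python3 - <<'E'
from h import *
plan(518.6,76.4,177.5)
E
```

```text
t 21.4 ee [518.7  77.6 177.4] w 23.1 f [-0.2 -0.6 -1.6] toolx yaw-90 -0.1799
shift mm [-1.2  0.2 -0.1]
```

Call:
send_rows(rows=[[0, 0, 0, 0, -0.27], [0, 0, 0, 0, -0.27], [0, 0, -0.02, 0, -0.27], [0, 0, -0.035, 0, -0.27], [0, 0, -0.035, 0, -0.27]])

```text
t: 21.9
ee_pos: [518.5, 77.5, 268.6]
orientation: [-2.412, -2.012, 0.002]
ft_force: [1.2, 0.2, -0.3]
width: 31.8
```

```bash
python3 - <<'E'
from h import *
d=cam("wrist"); cv2.imwrite("pics/w19.png",d['color'])
d=cam("scene"); P=cloud(d); hsv=cv2.cvtColor(d['color'],cv2.COLOR_BGR2HSV)
cv2.imwrite("pics/sc19.png",cv2.resize(d['color'][160:360,130:480],None,fx=2.25,fy=2.25))
m=(P[...,0]>480)&(P[...,0]<680)&(P[...,1]>-420)&(P[...,1]<-240)&(hsv[...,1]<60)&(hsv[...,2]>120)
Q=P[m]; 
bar=Q[(Q[:,2]>36)&(Q[:,2]<52)]; top=Q[(Q[:,2]>15)&(Q[:,2]<25)]
print("bar top z",np.percentile(bar[:,2],90),cv2.minAreaRect(bar[bar[:,2]>np.percentile(bar[:,2],90)-4][:,:2].astype(np.float32)))
print("back",np.median(top[:,2]),cv2.minAreaRect(top[:,:2].astype(np.float32)))
E
```

```text
bar top z 47.25265603495758 ((546.6893920898438, -350.0018310546875), (70.3872299194336, 13.824702262878418), 4.564886569976807)
back 19.872529964139417 ((547.724609375, -349.8800354003906), (137.8714599609375, 70.3505630493164), 4.49937629699707)
```

View pics/w19.png

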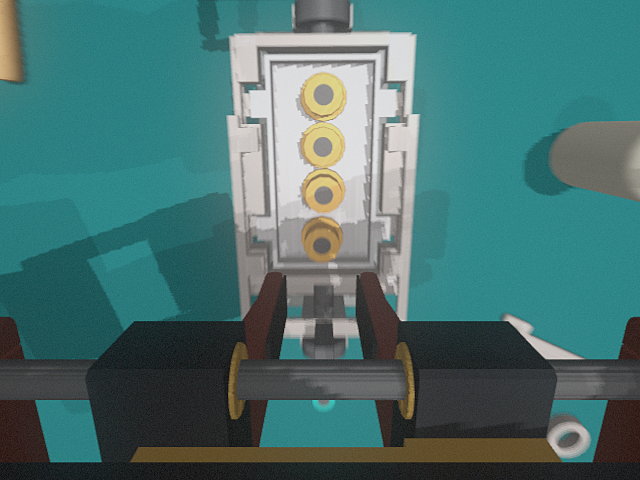

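View pics/sc19.png

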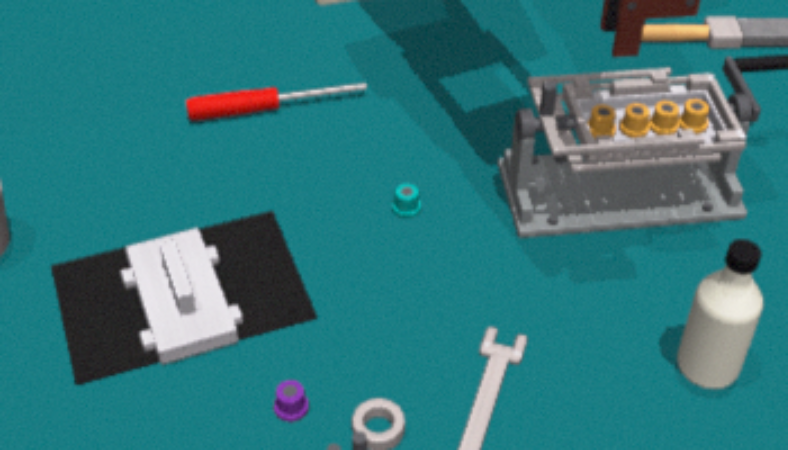

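Call:
send_rows(rows=[[-0.0415, 0.01, 0, 0, 0], [-0.0415, 0.01, 0, 0, 0], [-0.0415, 0.01, 0, 0, 0], [-0.0415, 0.01, 0, 0, 0], [-0.0415, 0.01, 0, 0, 0]])

```text
t: 22.5
ee_pos: [530.5, -137.1, 267.3]
orientation: [-2.412, -2.013, 0.0]
ft_force: [1.7, 0.2, 1.1]
width: 43.9
```

Call:
send_rows(rows=[[-0.0415, 0.01, 0, 0, 0], [-0.0415, 0.01, 0, 0, 0], [-0.0415, 0.01, 0, 0, 0], [-0.0415, 0.01, 0, 0, 0], [-0.0415, 0.01, 0, 0, 0]])

```text
t: 23.0
ee_pos: [542.5, -350.4, 267.0]
orientation: [-2.412, -2.012, 0.0]
ft_force: [0.5, 0.6, -0.3]
width: 44.1
```

Call:
send_rows(rows=[[0, 0, 0, 0.14, 0], [0, 0, 0, 0.14, 0], [0, 0, 0, 0.14, 0], [0, 0, 0, 0.14, 0], [0, 0, 0, 0.14, 0]])

```text
t: 23.5
ee_pos: [542.6, -348.6, 266.9]
orientation: [-2.958, -1.055, 0.001]
ft_force: [0.4, 0.0, -0.1]
width: 44.3
```

Call:
send_rows(rows=[[0, 0, 0, 0.14, 0], [0, 0, 0, 0.14, 0], [0, 0, 0, 0.14, 0], [0, 0, 0, 0.14, 0], [0, 0, 0, 0.05, 0]])

```text
t: 24.0
ee_pos: [542.7, -348.5, 266.9]
orientation: [-3.139, -0.12, 0.001]
ft_force: [0.2, 0.2, -0.3]
width: 43.8
```

Call:
send_rows(rows=[[0, 0, 0, 0, 0], [0, 0, 0, 0, 0]])

```text
t: 24.2
ee_pos: [542.8, -348.5, 267.3]
orientation: [-3.139, -0.129, 0.001]
ft_force: [-0.8, 0.3, -0.0]
width: 43.7
```

```bash
cat > trayb.py <<'E'
from h import *
def trayb(back=20,zs=(0,0),low=300):
    d=cam("wrist"); P=cloud(d); o=telemetry.get_obs(); R=cv2.Rodrigues(o['orientation'])[0]
    hsv=cv2.cvtColor(d['color'],cv2.COLOR_BGR2HSV)
    m=((P[...,2]>back+14)&(P[...,2]<back+36)&(hsv[...,1]<70)&(hsv[...,2]>90)).astype(np.uint8)
    k,l,s,ct=cv2.connectedComponentsWithStats(m); i=1+s[1:,4].argmax()
    ys,xs=np.where(l==i); W=np.array([onz(d,u,v,back+26) for u,v in zip(xs,ys)])
    r=cv2.minAreaRect(W[:,:2].astype(np.float32)); print("bar",s[i],ct[i].round(),"z",np.median(P[l==i][:,2]),r)
    return d
E
python3 - <<'E'
from trayb import *
d=trayb(); cv2.imwrite("pics/w20.png",d['color']); plan(544,-348.5,102); print(telemetry.get_obs()['qpos'].round(3))
E
```

```text
bar [ 314  175   18   85 1432] [323. 216.] z 46.508150192813204 ((544.7885131835938, -350.28619384765625), (71.01602172851562, 13.81342601776123), 5.183298587799072)
t 24.25 ee [ 542.8 -348.6  267.4] w 43.6 f [-0.  -0.4  0.4] toolx yaw-90 -1.4886
shift mm [1.200e+00 1.000e-01 1.654e+02]
[-0.589  0.492  1.609 -0.     1.042  0.899]
```

View pics/w20.png

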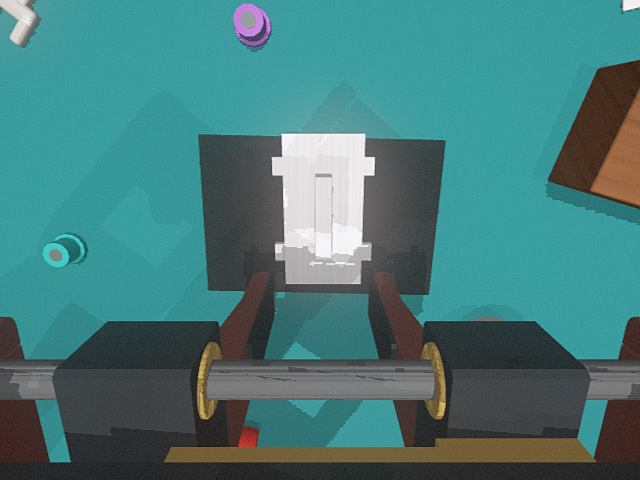

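Call:
send_rows(rows=[[0, 0.0015, 0.035, 0, 0], [0, 0, 0.035, 0, 0], [0, 0, 0.035, 0, 0], [0, 0, 0.03, 0, 0], [0, 0, 0, 0, 0]])

```text
t: 24.75
ee_pos: [540.8, -348.6, 128.5]
orientation: [-3.134, -0.128, 0.01]
ft_force: [-1.4, 0.7, -0.3]
width: 44.0
```

```bash
python3 - <<'E'
from trayb import *
d=trayb(); cv2.imwrite("pics/w21.png",d['color']); plan(543,-350,102)
E
```

```text
bar [ 310  206   31  144 4258] [325. 276.] z 46.513237574480826 ((545.2556762695312, -350.2795715332031), (72.29960632324219, 13.95649242401123), 4.720460414886475)
t 24.8 ee [ 542.  -349.4  131. ] w 43.8 f [-0.7 -0.2  0.3] toolx yaw-90 -1.4893
shift mm [ 1.   0.7 29. ]
```

View pics/w21.png

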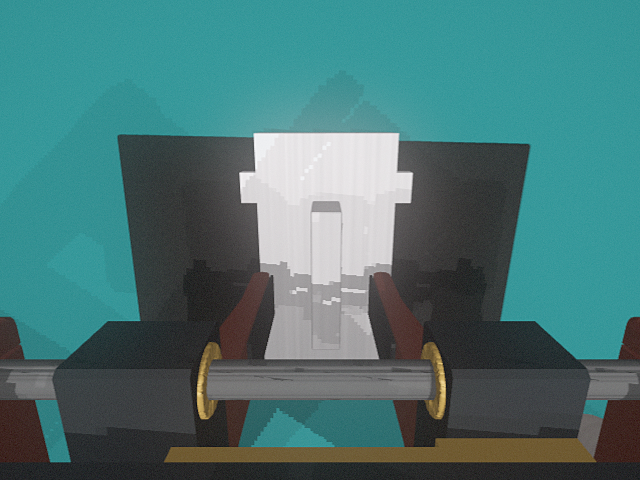

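Call:
send_rows(rows=[[0.003, 0.001, 0.015, 0, 0], [0, 0, 0.013, 0, 0], [0, 0, 0, 0, 0]])

```text
t: 25.1
ee_pos: [545.7, -350.5, 103.7]
orientation: [-3.138, -0.127, 0.002]
ft_force: [-1.0, 0.0, 0.2]
width: 43.9
```

```bash
python3 - <<'E'
from trayb import *
d=trayb(); plan(545.2,-350.3,102)
E
```

```text
bar [ 301  230   36  129 4393] [319. 294.] z 46.464386925562835 ((554.1278686523438, -349.5036315917969), (56.351810455322266, 13.929008483886719), 5.100127220153809)
t 25.15 ee [ 545.9 -350.7  104.4] w 43.9 f [-0.9  0.5 -0.1] toolx yaw-90 -1.4898
shift mm [-0.7 -0.5  2.4]
```

Call:
send_rows(rows=[[0.0015, 0, 0.002, 0, 0], [0, 0, 0, 0, -1], [0, 0, 0, 0, -1], [0, 0, 0, 0, -1], [0, 0, 0, 0, -1]])

```text
t: 25.65
ee_pos: [547.7, -350.8, 103.1]
orientation: [3.139, 0.127, 0.0]
ft_force: [0.1, 1.0, 2.5]
width: 15.8
```

Call:
send_rows(rows=[[0, 0, 0, 0, -1], [0, 0, -0.02, 0, -1], [0, 0, -0.035, 0, -1], [0, 0, -0.035, 0, -1], [0, 0, 0, 0, -1]])

```text
t: 26.15
ee_pos: [549.7, -352.2, 197.5]
orientation: [3.134, 0.127, 0.01]
ft_force: [0.0, -0.1, -1.3]
width: 13.6
```

```bash
cat > tb_held.py <<'E'
from h import *
d=cam("wrist"); P=cloud(d); o=telemetry.get_obs(); R=cv2.Rodrigues(o['orientation'])[0]
cv2.imwrite("pics/tbh.png",d['color'])
T=(P-o['ee_pos'])@R
m=(T[...,2]>70)&(T[...,2]<95)&(abs(T[...,1])<60)&(T[...,0]>-20)&(T[...,0]<120)&(d['z_map']>0)
hsv=cv2.cvtColor(d['color'],cv2.COLOR_BGR2HSV); m&=(hsv[...,1]<60)&(hsv[...,2]>100)
Q=T[m]; print("back depth",np.median(Q[:,2]),"x max",np.percentile(Q[:,0],99.5),"y",[ (a,Q[(Q[:,0]>a)&(Q[:,0]<a+5)][:,1].min().round(1),Q[(Q[:,0]>a)&(Q[:,0]<a+5)][:,1].max().round(1)) for a in (25,35,45,55,62)])
plan(0,0,0)
E
python3 tb_held.py
```

```text
back depth 79.9465543366672 x max 65.56510380245774 y [(25, np.float64(-43.5), np.float64(46.4)), (35, np.float64(-43.5), np.float64(46.4)), (45, np.float64(-43.3), np.float64(46.6)), (55, np.float64(-33.7), np.float64(36.4)), (62, np.float64(-33.7), np.float64(36.3))]
t 26.2 ee [ 548.6 -351.4  195. ] w 14.2 f [-0.   0.2 -2.4] toolx yaw-90 -1.49
shift mm [-519.1 -395.1  192. ]
```

View pics/tbh.png

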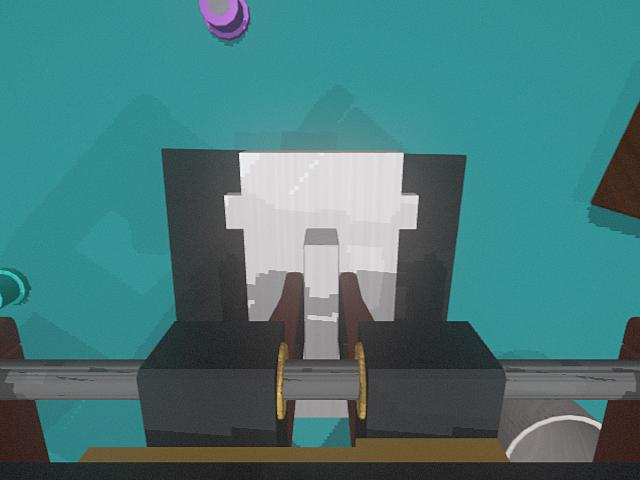

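```bash
python3 - <<'E'
from h import *
d=cam("wrist"); o=telemetry.get_obs(); R=cv2.Rodrigues(o['orientation'])[0]
def tool(u,v,tz):
    c,r=ray(d,u,v); c=R.T@(c-o['ee_pos']); r=R.T@r; return (c+r*(tz-c[2])/r[2]).round(1)
# back plane tool z=82 approx (tip 80 + clearance), lugs' upper face at rim-8 => back+9
for p in[(320,152.5)]: print(p,tool(*p,81))
for p in[(231,195),(231,229),(411,195),(411,229)]: print(p,tool(*p,90))
print("bar end",tool(321,229,55))
print(o['ee_pos'])
E
```

```text
(320, 152.5) [65.3  1.1 81. ]
(231, 195) [ 45.4 -40.3  90. ]
(231, 229) [ 29.1 -41.3  90. ]
(411, 195) [45.4 43.4 90. ]
(411, 229) [29.1 44.5 90. ]
bar end [38.4  1.4 55. ]
[ 547.56533633 -350.77791842  193.04563854]
```

Call:
send_rows(rows=[[0, 0, -0.035, -0.13, -1], [0, 0, -0.035, -0.13, -1], [0, 0, 0, -0.13, -1], [0, 0, 0, -0.13, -1], [0, 0, 0, -0.13, -1]])

```text
t: 26.75
ee_pos: [546.7, -350.2, 260.5]
orientation: [-2.928, -1.129, 0.003]
ft_force: [0.2, -0.6, -2.6]
width: 14.0
```

Call:
send_rows(rows=[[0, 0, 0, -0.13, -1], [0, 0, 0, -0.13, -1], [0, 0, 0, -0.13, -1], [0, 0, 0, -0.13, -1], [0, 0, 0, -0.14, -1]])

```text
t: 27.25
ee_pos: [546.6, -350.2, 260.0]
orientation: [-2.403, -2.017, 0.002]
ft_force: [0.2, 0.1, -2.4]
width: 13.7
```

Call:
send_rows(rows=[[0.02, -0.0045, 0, 0, -1], [0.039, -0.009, 0, 0, -1], [0.039, -0.009, 0, 0, -1], [0.039, -0.009, 0, 0, -1], [0.039, -0.009, 0, 0, -1]])

```text
t: 27.75
ee_pos: [537.8, -167.8, 261.1]
orientation: [-2.413, -2.007, 0.002]
ft_force: [0.3, 0.3, -2.4]
width: 13.9
```

Call:
send_rows(rows=[[0.039, -0.009, 0, 0, -1], [0.039, -0.009, 0, 0, -1], [0.039, -0.009, 0, 0, -1], [0.02, -0.0045, 0, 0, -1], [0, 0, 0, 0, -1]])

```text
t: 28.25
ee_pos: [531.2, -26.8, 261.4]
orientation: [-2.409, -2.012, 0.003]
ft_force: [0.2, -0.5, -1.8]
width: 13.9
```

```bash
python3 - <<'E'
from h import *
plan(528.1,125,265)
d=cam("wrist"); cv2.imwrite("pics/w22.png",d['color'])
E
```

```text
t 28.25 ee [531.2 -26.8 261.4] w 13.9 f [ 0.2 -0.5 -1.8] toolx yaw-90 -0.1789
shift mm [148.9 -30.1  -3.5]
```

View pics/w22.png

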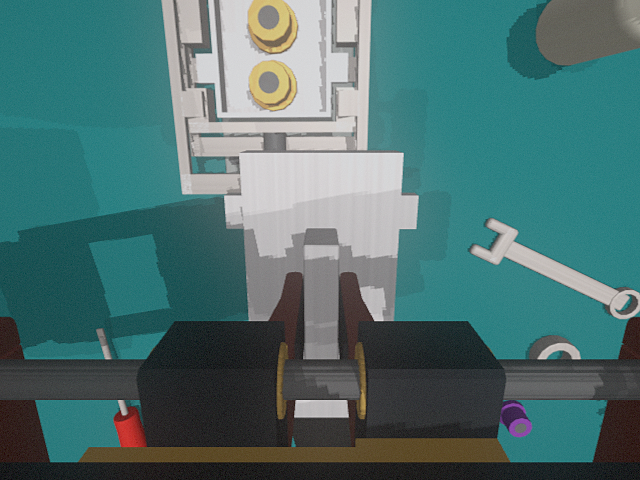

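Call:
send_rows(rows=[[0.03, -0.006, -0.003, 0, -1], [0.03, -0.006, 0, 0, -1], [0.03, -0.006, 0, 0, -1], [0.03, -0.006, 0, 0, -1], [0.029, -0.006, 0, 0, -1]])

```text
t: 28.8
ee_pos: [529.6, 122.2, 265.0]
orientation: [-2.415, -2.009, 0.002]
ft_force: [0.2, -0.3, -3.2]
width: 14.0
```

Call:
send_rows(rows=[[0, 0, 0, 0, -1], [0, 0, 0.015, 0, -1], [0, 0, 0.01, 0, -1], [0, 0, 0, 0, -1], [0, 0, 0, 0, -1]])

```text
t: 29.3
ee_pos: [529.9, 121.2, 240.4]
orientation: [-2.413, -2.011, 0.002]
ft_force: [1.3, 0.3, -2.9]
width: 14.0
```

```bash
python3 - <<'E'
from h import *
plan(528.1,125,235)
d=cam("wrist"); cv2.imwrite("pics/w23.png",d['color'])
E
```

```text
t 29.3 ee [529.9 121.2 240.4] w 14.0 f [ 1.3  0.3 -2.9] toolx yaw-90 -0.1815
shift mm [ 3.4 -2.5  5.4]
```

View pics/w23.png

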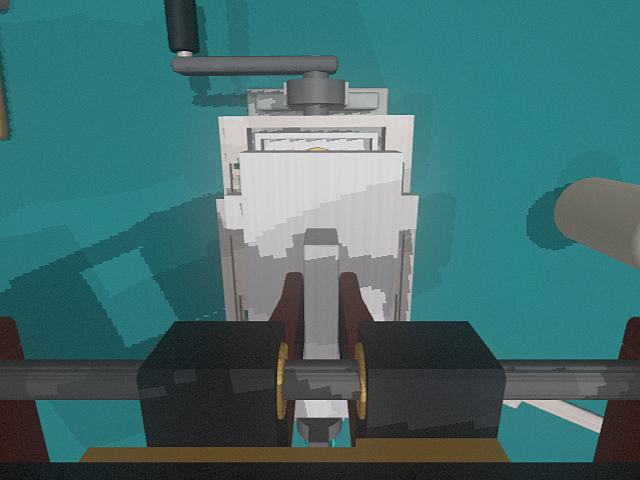

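```bash
python3 - <<'E'
from h import *
d=cam("wrist"); o=telemetry.get_obs(); R=cv2.Rodrigues(o['orientation'])[0]; P=cloud(d)
cv2.imwrite("pics/w23c.png",cv2.resize(d['color'][75:215,205:425],None,fx=3.6,fy=3.6,interpolation=cv2.INTER_CUBIC))
print(o['ee_pos'])
g=cv2.cvtColor(d['color'],cv2.COLOR_BGR2GRAY)
print("col 300 rows", [(r,int(g[r,300]),P[r,300,2].round()) for r in range(108,158,2)])
def tool(u,v,z): return (R.T@(onz(d,u,v,z)-o['ee_pos'])).round(1)
for r in (115,128,133,138): print(r,tool(318,r,114),tool(318,r,108),tool(318,r,100))
print("row 122 frame", [ (u,tool(u,122,114)) for u in (219,414)])
E
```

```text
[530.31202003 121.52004331 241.13344861]
col 300 rows [(108, 83, np.float64(63.0)), (110, 86, np.float64(30.0)), (112, 116, np.float64(10.0)), (114, 120, np.float64(10.0)), (116, 194, np.float64(109.0)), (118, 208, np.float64(108.0)), (120, 208, np.float64(108.0)), (122, 208, np.float64(109.0)), (124, 207, np.float64(108.0)), (126, 209, np.float64(109.0)), (128, 161, np.float64(10.0)), (130, 165, np.float64(10.0)), (132, 108, np.float64(10.0)), (134, 222, np.float64(99.0)), (136, 217, np.float64(98.0)), (138, 226, np.float64(100.0)), (140, 193, np.float64(85.0)), (142, 217, np.float64(86.0)), (144, 215, np.float64(86.0)), (146, 214, np.float64(86.0)), (148, 217, np.float64(86.0)), (150, 151, np.float64(144.0)), (152, 134, np.float64(156.0)), (154, 218, np.float64(158.0)), (156, 214, np.float64(159.0))]
115 [ 80.1  -1.9 127.1] [ 80.3  -2.  133.1] [ 80.5  -2.  141.1]
128 [ 73.5  -1.9 127.1] [ 73.5  -2.  133.1] [ 73.4  -2.  141.1]
133 [ 70.9  -1.9 127.1] [ 70.8  -2.  133.1] [ 70.7  -2.  141.1]
138 [ 68.4  -1.9 127.1] [ 68.2  -2.  133.1] [ 67.9  -2.  141.1]
row 122 frame [(219, array([ 76.5, -54.3, 127.1])), (414, array([ 76.6,  48.9, 127.2]))]
```

View pics/w23c.png

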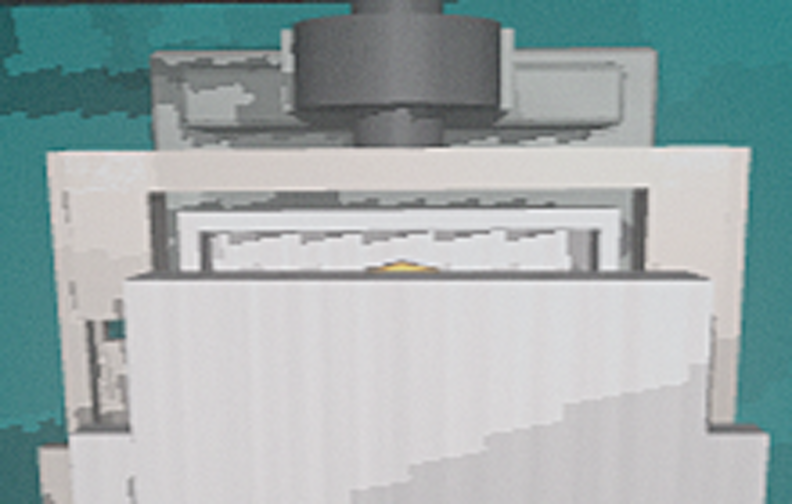

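```bash
cat >> h.py <<'E'
CT=np.array([74.89,-0.25,-82.6]); RT=np.array([[0,1,0],[-.9613,0,-.2756],[-.2756,0,.9613]])
def tl(K,u,v,tz):
    r=RT.T@np.linalg.solve(K,np.array([u,v,1.])); return (CT+r*(tz-CT[2])/r[2]).round(1)
E
python3 - <<'E'
from h import *
d=get_image("wrist"); K=np.array(d['camera_matrix'],float); print(K)
print("tray end",tl(K,321,152.5,81)); 
for r in(195,229): print("lug",tl(K,231,r,90),tl(K,411,r,90))
zt=telemetry.get_obs()['ee_pos'][2]; print(zt)
print("nest end",tl(K,316,127.5,zt-108),"traya end",tl(K,316,133,zt-100), "in", tl(K,316,138.5,zt-100))
E
```

```text
[[379.63596192   0.         320.91881143]
 [  0.         379.63596192 234.60196631]
 [  0.           0.           1.        ]]
tray end [64.  -0.2 81. ]
lug [ 44.3 -41.5  90. ] [44.3 41.1 90. ]
lug [ 28.2 -42.6  90. ] [28.2 42.2 90. ]
241.25190984603475
nest end [ 74.   -2.9 133.3] traya end [ 70.9  -3.1 141.3] in [ 67.9  -3.1 141.3]
```

Call:
send_rows(rows=[[0.0055, -0.003, 0.01, 0, -1], [0, 0, 0.01, 0, -1], [0, 0, 0.008, 0, -1], [0, 0, 0, 0, -1], [0, 0, 0, 0, -1]])

```text
t: 29.95
ee_pos: [527.9, 128.0, 212.3]
orientation: [-2.412, -2.013, 0.001]
ft_force: [-0.4, 0.1, -2.1]
width: 13.8
```

```bash
python3 - <<'E'
from h import *
plan(528.1,125,201)
d=cam("wrist"); cv2.imwrite("pics/w24c.png",cv2.resize(d['color'][100:270,200:440],None,fx=3.3,fy=3.3,interpolation=cv2.INTER_CUBIC))
d=cam("scene"); cv2.imwrite("pics/sc24.png",cv2.resize(d['color'][170:270,340:500],None,fx=5,fy=5,interpolation=cv2.INTER_CUBIC))
E
```

```text
t 29.95 ee [527.9 128.  212.3] w 13.8 f [-0.4  0.1 -2.1] toolx yaw-90 -0.1799
shift mm [-2.9  0.7 11.3]
```

View pics/w24c.png

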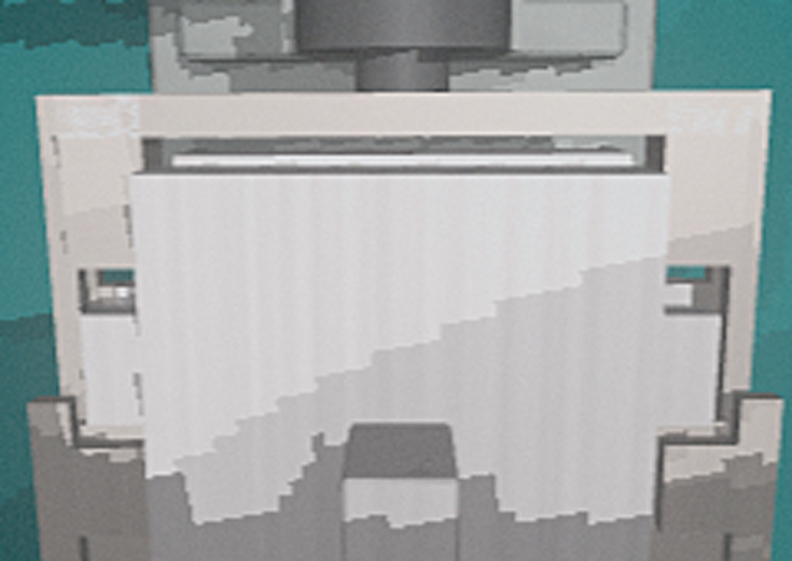

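View pics/sc24.png

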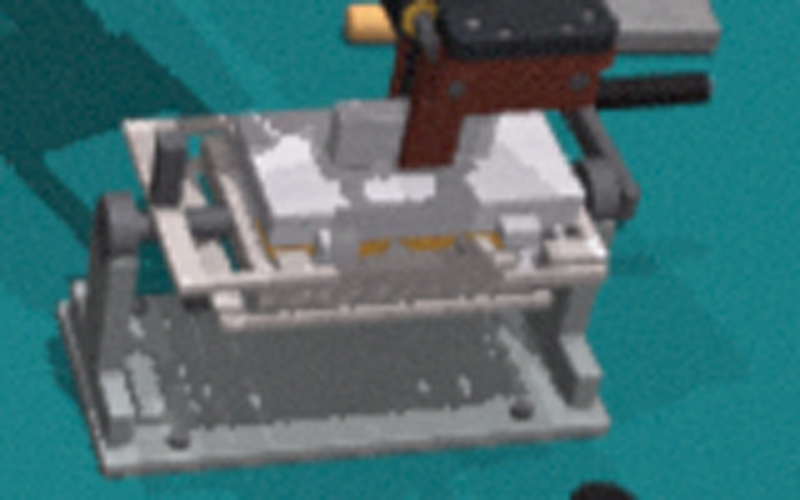

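```bash
python3 - <<'E'
from h import *
K=np.array(get_image("wrist")['camera_matrix'],float); zt=212.0
print("tray end",tl(K,321,152.1,81),"nest",tl(K,322,141,zt-108),"traya",tl(K,322,146.2,zt-100))
for r in (265,310,425,438): print(r, tl(K,230,100+r/3.3,90), tl(K,230,100+r/3.3,zt-108))
E
```

```text
tray end [64.2 -0.2 81. ] nest [ 67.9   0.3 104. ] traya [ 65.1   0.3 112. ]
265 [ 51.1 -41.6  90. ] [ 49.1 -44.9 104. ]
310 [ 44.8 -42.   90. ] [ 42.4 -45.4 104. ]
425 [ 28.3 -43.1  90. ] [ 24.5 -46.5 104. ]
438 [ 26.3 -43.2  90. ] [ 22.4 -46.7 104. ]
```

Call:
send_rows(rows=[[0.0005, 0.0005, 0.004, 0, -1], [0, 0, 0.004, 0, -1], [0, 0, 0.002, 0, -1], [0, 0, 0, 0, -1]])

```text
t: 30.5
ee_pos: [528.3, 128.3, 202.4]
orientation: [-2.412, -2.012, 0.001]
ft_force: [-0.4, -0.3, -1.4]
width: 13.8
```

```bash
python3 - <<'E'
from h import *
plan(528.1,125,200)
E
```

```text
t 30.5 ee [528.3 128.3 202.4] w 13.8 f [-0.4 -0.3 -1.4] toolx yaw-90 -0.18
shift mm [-3.3  0.4  2.4]
```

Call:
send_rows(rows=[[0, 0, 0.001, 0, -1], [0, 0, 0.001, 0, -1], [0, 0, 0, 0, -1]])

```text
t: 30.8
ee_pos: [528.6, 128.4, 200.7]
orientation: [-2.412, -2.013, 0.0]
ft_force: [-0.3, 0.7, -2.1]
width: 13.7
```

```bash
python3 - <<'E'
from h import *
plan(528.1,125,200)
for n,z in(("scene",3),("side",3)):
    d=cam(n); P=cloud(d); u,v=proj(d,(528,124,110)).astype(int); cv2.imwrite(f"pics/{n}25.png",cv2.resize(d['color'][v-60:v+60,u-80:u+80],None,fx=5,fy=5,interpolation=cv2.INTER_CUBIC))
E
```

```text
t 30.8 ee [528.6 128.4 200.7] w 13.7 f [-0.3  0.7 -2.1] toolx yaw-90 -0.18
shift mm [-3.4  0.1  0.7]
```

View pics/side25.png

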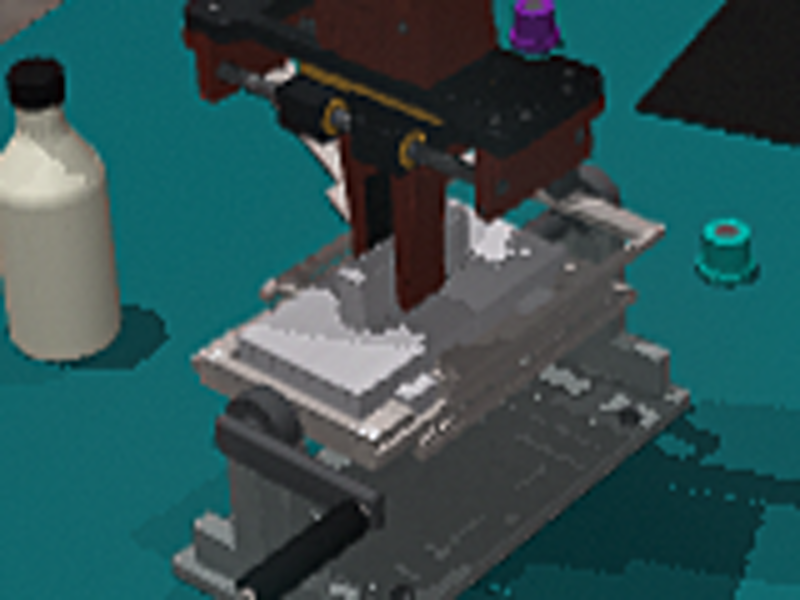

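View pics/scene25.png

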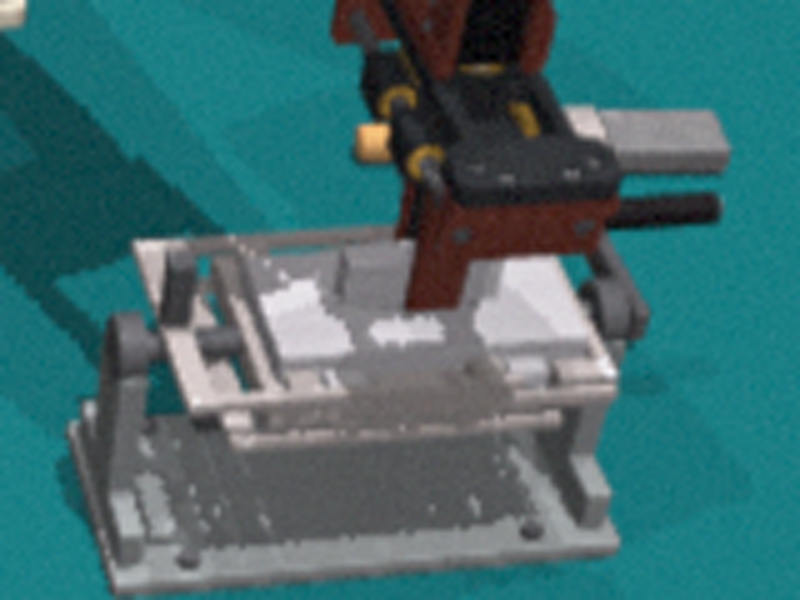

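Call:
send_rows(rows=[[0, 0, 0.001, 0, -1], [0, 0, 0.001, 0, -1], [0, 0, 0, 0, -1]])

```text
t: 31.2
ee_pos: [528.7, 128.4, 199.0]
orientation: [2.412, 2.013, 0.0]
ft_force: [-0.4, 0.6, -0.0]
width: 13.7
```

Call:
send_rows(rows=[[0, 0, 0.0005, 0, -1], [0, 0, 0, 0, -0.1], [0, 0, 0, 0, -0.1], [0, 0, -0.02, 0, -0.1], [0, 0, -0.035, 0, -0.1]])

```text
t: 31.7
ee_pos: [527.3, 128.1, 251.8]
orientation: [-2.41, -2.011, 0.007]
ft_force: [-0.1, -0.9, 0.6]
width: 39.1
```

Call:
send_rows(rows=[[0, 0, -0.035, 0, -0.1], [0, 0, 0, 0, -0.1], [0, 0, 0, 0, -0.1]])

```text
t: 32.0
ee_pos: [528.8, 128.4, 288.9]
orientation: [2.411, 2.012, 0.003]
ft_force: [-0.3, -0.2, 0.2]
width: 40.2
```

```bash
python3 - <<'E'
from h import *
plan(528.1,125,200)
d=cam("wrist"); cv2.imwrite("pics/w26.png",d['color']); P=cloud(d)
hsv=cv2.cvtColor(d['color'],cv2.COLOR_BGR2HSV)
for uv in[(321,150),(290,180),(350,180),(290,230),(350,230)]: print(uv,P[uv[1],uv[0]].round(1))
d=cam("side"); u,v=proj(d,(528,124,110)).astype(int); cv2.imwrite("pics/side26.png",cv2.resize(d['color'][v-60:v+60,u-80:u+80],None,fx=5,fy=5,interpolation=cv2.INTER_CUBIC))
E
```

```text
t 32.0 ee [528.8 128.4 288.9] w 40.2 f [-0.3 -0.2  0.2] toolx yaw-90 -0.18
shift mm [-3.6 -0.3 88.9]
(321, 150) [539.7 187.2 117.6]
(290, 180) [515.7 171.5 116.8]
(350, 180) [555.4 164.2 115.9]
(290, 230) [508.8 137.4 116.7]
(350, 230) [549.9 129.8 116.3]
```

View pics/w26.png

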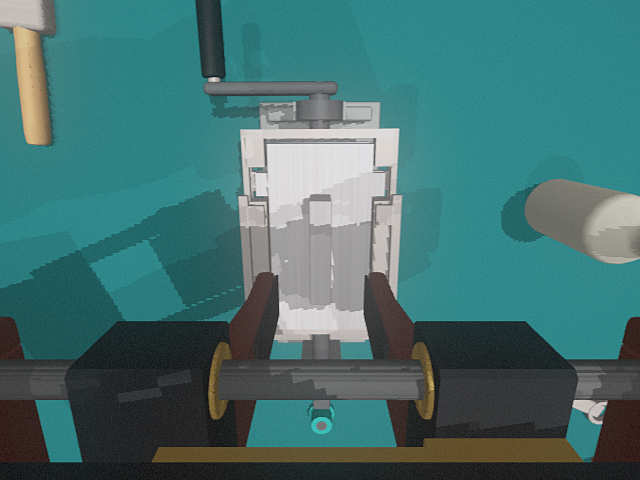

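View pics/side26.png

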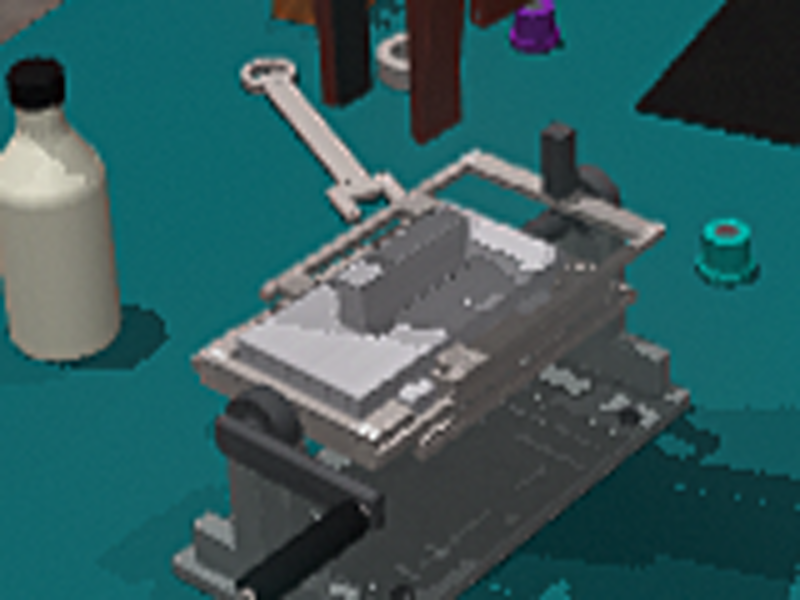

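Call:
send_rows(rows=[[-0.038, 0, 0, 0, -0.1], [-0.038, 0, 0, 0, -0.1], [-0.036, 0, 0, 0, -0.1], [0, 0, 0.03, 0, -0.1], [0, 0, 0.015, 0, -0.1]])

```text
t: 32.6
ee_pos: [507.0, 17.0, 240.7]
orientation: [-2.413, -2.009, 0.004]
ft_force: [-0.4, -0.4, 0.0]
width: 39.5
```

Call:
send_rows(rows=[[0, 0, 0, 0, -0.1], [0, 0, 0, 0, -0.1]])

```text
t: 32.8
ee_pos: [508.2, 18.2, 242.5]
orientation: [-2.411, -2.012, 0.003]
ft_force: [-0.1, 0.4, 0.2]
width: 39.5
```

```bash
python3 - <<'E'
from h import *
plan(508.8,18,200)
d=cam("wrist"); cv2.imwrite("pics/w27.png",d['color'])
zt=telemetry.get_obs()['ee_pos'][2]; print([ (r,tl(d['K'],321,r,zt-148)) for r in (270,280,290,300)])
E
```

```text
t 32.8 ee [508.2  18.2 242.5] w 39.5 f [-0.1  0.4  0.2] toolx yaw-90 -0.1799
shift mm [-0.1  0.8 42.5]
[(270, array([ 5.5, -0.2, 95.2])), (280, array([ 0.1, -0.2, 95.2])), (290, array([-5.4, -0.2, 95.2])), (300, array([-10.9,  -0.2,  95.2]))]
```

View pics/w27.png

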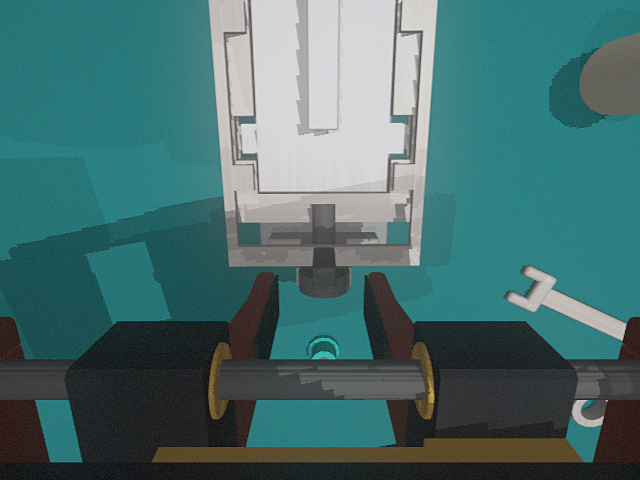

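```bash
python3 - <<'E'
from h import *
d=cam("wrist"); P=cloud(d); cv2.imwrite("pics/w27c.png",cv2.resize(d['color'][180:380,220:430],None,fx=3.7,fy=3,interpolation=cv2.INTER_CUBIC))
print([(r,P[r,324].round(0)) for r in range(200,305,5)])
E
```

```text
[(200, array([516.,  51., 110.])), (205, array([516.,  48., 108.])), (210, array([515.,  45., 108.])), (215, array([514.,  42., 107.])), (220, array([514.,  39., 108.])), (225, array([513.,  36., 108.])), (230, array([513.,  33., 108.])), (235, array([512.,  30., 108.])), (240, array([512.,  27., 108.])), (245, array([512.,  25., 113.])), (250, array([511.,  25., 122.])), (255, array([511.,  25., 130.])), (260, array([511.,  25., 137.])), (265, array([511.,  25., 146.])), (270, array([511.,  23., 148.])), (275, array([510.,  21., 147.])), (280, array([510.,  18., 149.])), (285, array([510.,  16., 149.])), (290, array([507.,  -1., 117.])), (295, array([506.,  -5., 116.])), (300, array([497., -63.,   1.]))]
```

View pics/w27c.png

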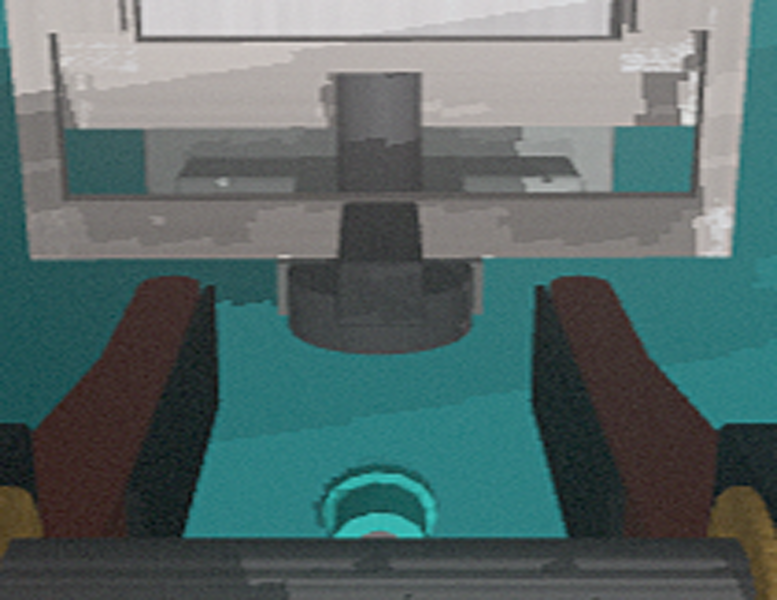

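Call:
send_rows(rows=[[0, 0.001, 0.02, 0, -0.1], [0, 0, 0.02, 0, -0.1], [0, 0, 0, 0, -1], [0, 0, 0, 0, -1], [0, 0, 0, 0, -1]])

```text
t: 33.4
ee_pos: [510.2, 18.1, 204.5]
orientation: [2.411, 2.012, 0.002]
ft_force: [0.3, -0.0, -0.4]
width: 19.2
```

Call:
send_rows(rows=[[0, 0, 0, 0, -1], [0.003, 0, 0, 0, -1], [0.005, 0, 0, 0, -1], [0.005, 0, 0, 0, -1], [0.005, 0, 0, 0, -1]])

```text
t: 33.9
ee_pos: [512.6, 35.7, 204.4]
orientation: [2.412, 2.013, -0.001]
ft_force: [-3.6, -0.4, 6.8]
width: 11.8
```

Call:
send_rows(rows=[[0.002, 0, 0, 0, -1], [0.001, 0, 0, 0, -1], [0, 0, 0, 0, -1]])

```text
t: 34.2
ee_pos: [513.1, 38.8, 204.4]
orientation: [-2.412, -2.013, 0.0]
ft_force: [-3.0, -0.5, 5.8]
width: 11.7
```

Call:
send_rows(rows=[[0.001, 0, 0, 0, -1], [0.001, 0, 0, 0, -1], [0, 0, 0, 0, -1]])

```text
t: 34.5
ee_pos: [513.2, 39.3, 204.4]
orientation: [2.41, 2.013, -0.004]
ft_force: [-4.6, -9.4, 7.6]
width: 11.7
```

Call:
send_rows(rows=[[0.001, 0, 0, 0, -1], [0.001, 0, 0, 0, -1], [0, 0, 0, 0, -1]])

```text
t: 34.8
ee_pos: [513.3, 39.7, 204.4]
orientation: [2.408, 2.013, -0.007]
ft_force: [-5.6, -22.3, 9.4]
width: 11.7
```

Call:
send_rows(rows=[[-0.002, 0, 0, 0, -1], [0, 0, 0, 0, -0.1], [0, 0, 0, 0, -0.1], [0, 0, -0.03, 0, -0.1], [0, 0, -0.035, 0, -0.1]])

```text
t: 35.3
ee_pos: [513.0, 40.9, 268.1]
orientation: [-2.41, -2.012, 0.004]
ft_force: [1.2, -0.6, 1.1]
width: 38.4
```

Call:
send_rows(rows=[[0, 0, -0.035, 0, -0.1], [0, 0, 0, 0, -0.1]])

```text
t: 35.5
ee_pos: [516.1, 41.2, 308.1]
orientation: [2.408, 2.01, 0.012]
ft_force: [1.5, -0.9, 0.0]
width: 39.7
```

```bash
python3 - <<'E'
from h import *
plan(0,0,0)
d=cam("wrist"); cv2.imwrite("pics/w28.png",d['color']); P=cloud(d)
d=cam("side"); u,v=proj(d,(528,124,110)).astype(int); cv2.imwrite("pics/side28.png",cv2.resize(d['color'][v-60:v+60,u-80:u+80],None,fx=5,fy=5,interpolation=cv2.INTER_CUBIC))
E
```

```text
t 35.5 ee [516.1  41.2 308.1] w 39.7 f [ 1.5 -0.9  0. ] toolx yaw-90 -0.1796
shift mm [-133.4 -503.1  303.4]
```

View pics/w28.png

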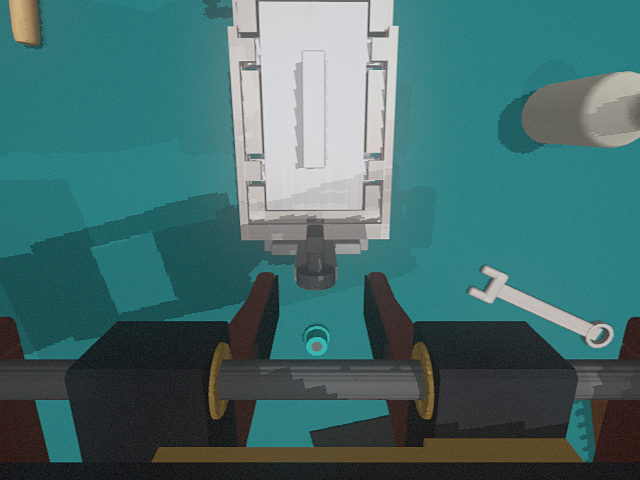

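View pics/side28.png

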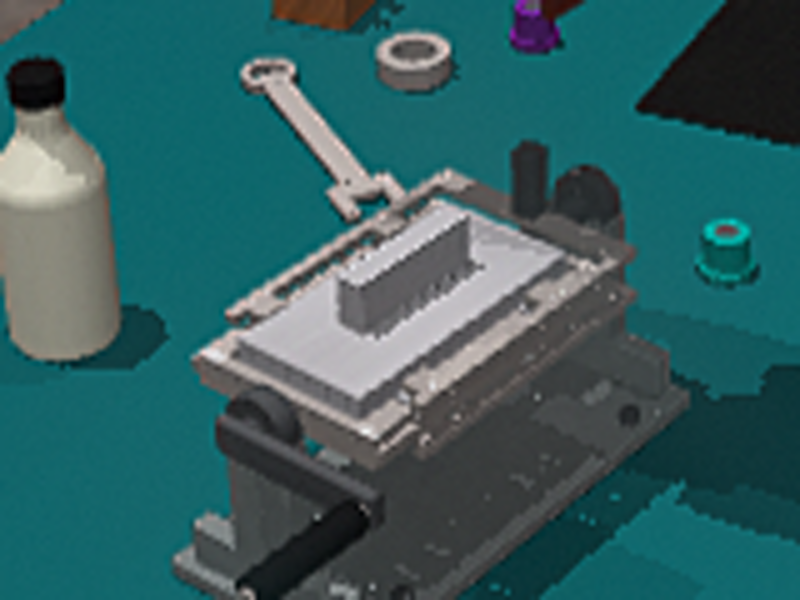

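Call:
send_rows(rows=[[0.0385, -0.012, 0, 0, -0.1], [0.0385, -0.012, 0, 0, -0.1], [0.0385, -0.012, 0, 0, 0], [0.0385, -0.012, 0, 0, 0], [0.0385, -0.012, 0, 0, 0]])

```text
t: 36.1
ee_pos: [487.9, 242.2, 301.6]
orientation: [-2.411, -2.012, 0.004]
ft_force: [0.8, -0.3, 0.5]
width: 43.7
```

Call:
send_rows(rows=[[0.0385, -0.012, 0, 0, 0], [0, 0, 0.03, 0, 0], [0, 0, 0.03, 0, 0], [0, 0, 0, 0, 0], [0, 0, 0, 0, 0]])

```text
t: 36.6
ee_pos: [483.6, 280.5, 242.2]
orientation: [-2.412, -2.012, 0.005]
ft_force: [0.2, 0.1, 0.7]
width: 44.2
```

```bash
python3 - <<'E'
from h import *
plan(485.7,282.4,161)
d=cam("wrist"); cv2.imwrite("pics/w29.png",d['color']); P=cloud(d)
m=(P[...,2]>90)&(P[...,2]<115)&(d['color'].max(-1)<70)&(P[...,1]>200)&(P[...,1]<330)
print(m.sum(), cv2.minAreaRect(P[m][:,:2].astype(np.float32)), np.percentile(P[m][:,2],90))
E
```

```text
t 36.6 ee [483.6 280.5 242.2] w 44.2 f [0.2 0.1 0.7] toolx yaw-90 -0.18
shift mm [ 2.4  1.9 81.2]
2511 ((500.6776428222656, 251.87969970703125), (55.90803146362305, 107.3436279296875), 39.22753143310547) 108.80873697308313
```

View pics/w29.png

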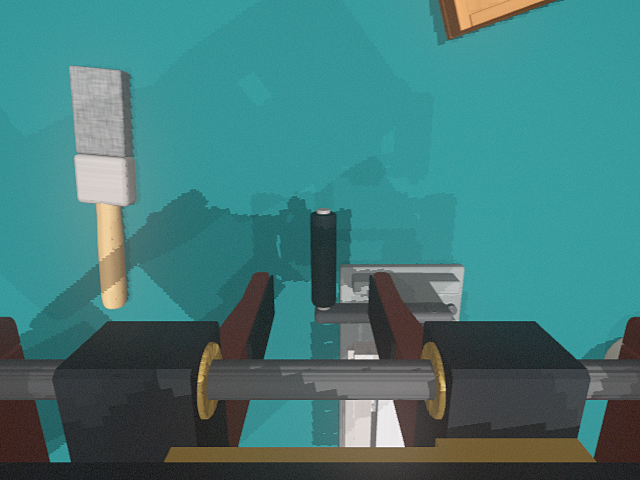

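```bash
python3 - <<'E'
from h import *
d=cam("wrist"); K=d['K']; 
for r in(213,260,307): print(tl(K,324,r,242-106))
g=d['color'].max(-1); 
for r in(225,260,295):
    c=np.where(g[r,300:350]<60)[0]+300; print(r,c.min(),c.max(),tl(K,(c.min()+c.max())/2,r,136))
E
```

```text
[ 25.5   1.6 136. ]
[ -3.9   1.6 136. ]
[-35.5   1.7 136. ]
225 309 333 [ 18.2  -0.2 136. ]
260 310 333 [-3.90e+00  1.00e-01  1.36e+02]
295 310 333 [-2.72e+01  1.00e-01  1.36e+02]
```

Call:
send_rows(rows=[[0, 0, 0.03, 0, 0], [0, 0, 0.03, 0, 0], [0, 0, 0.021, 0, 0], [0, 0, 0, 0, 0], [0, 0, 0, 0, -1]])

```text
t: 37.2
ee_pos: [484.9, 280.9, 163.5]
orientation: [2.412, 2.012, 0.002]
ft_force: [-0.2, -0.1, 0.5]
width: 39.2
```

Call:
send_rows(rows=[[0, 0, 0, 0, -1], [0, 0, 0, 0, -1], [0, 0, 0, 0, -1], [0, 0, 0, 0, -1]])

```text
t: 37.6
ee_pos: [484.5, 281.1, 163.2]
orientation: [2.412, 2.013, 0.002]
ft_force: [-1.9, 0.4, 4.9]
width: 15.3
```

```bash
python3 - <<'E'
from h import *
plan(485,282,161)
d=cam("wrist"); cv2.imwrite("pics/w30.png",d['color'])
d=cam("side"); u,v=proj(d,(500,220,110)).astype(int); cv2.imwrite("pics/side30.png",cv2.resize(d['color'][v-60:v+60,u-80:u+80],None,fx=5,fy=5,interpolation=cv2.INTER_CUBIC))
E
```

```text
t 37.6 ee [484.5 281.1 163.2] w 15.3 f [-1.9  0.4  4.9] toolx yaw-90 -0.18
shift mm [1.  0.4 2.2]
```

View pics/side30.png

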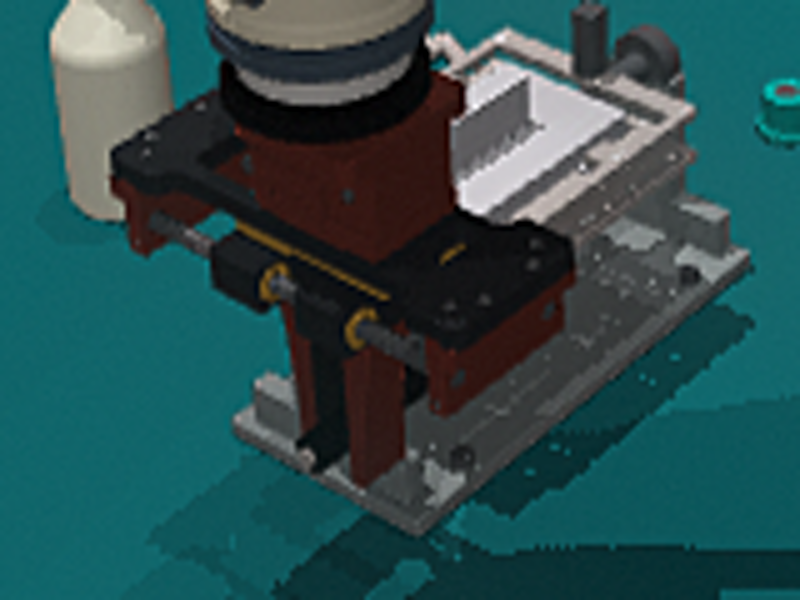

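Call:
send_rows(rows=[[0, 0.0003, -0.0061, 0, -1], [0, 0.0008, -0.0061, 0, -1], [0, 0.0013, -0.006, 0, -1], [0, 0.0018, -0.0058, 0, -1], [0, 0.0023, -0.0056, 0, -1]])

```text
t: 38.2
ee_pos: [490.7, 280.0, 192.4]
orientation: [-2.412, -2.012, -0.001]
ft_force: [0.6, 4.9, -5.9]
width: 15.5
```

Call:
send_rows(rows=[[0, 0.0028, -0.0054, 0, -1], [0, 0.0033, -0.0052, 0, -1], [0, 0.0037, -0.0049, 0, -1], [0, 0.0041, -0.0045, 0, -1], [0, 0, 0, 0, -1]])

```text
t: 38.7
ee_pos: [504.9, 277.4, 213.0]
orientation: [2.412, 2.012, 0.003]
ft_force: [0.4, 3.6, 3.9]
width: 15.5
```

```bash
python3 - <<'E'
from h import *
plan(485,282,161)
for n in("side","scene"):
    d=cam(n); u,v=proj(d,(520,170,110)).astype(int); cv2.imwrite(f"pics/{n}31.png",cv2.resize(d['color'][v-60:v+60,u-80:u+80],None,fx=5,fy=5,interpolation=cv2.INTER_CUBIC))
E
```

```text
t 38.7 ee [504.9 277.4 213. ] w 15.5 f [0.4 3.6 3.9] toolx yaw-90 -0.1803
shift mm [  0.9 -20.5  52. ]
```

View pics/scene31.png

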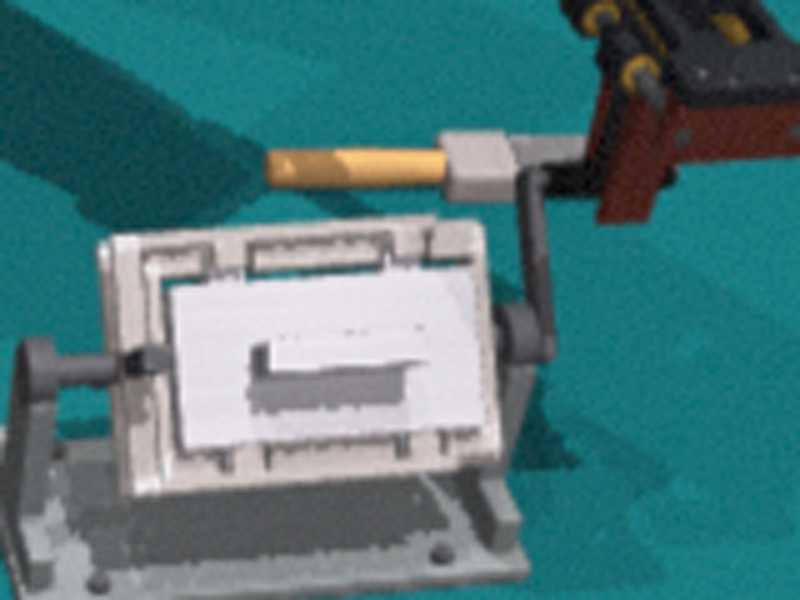

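View pics/side31.png

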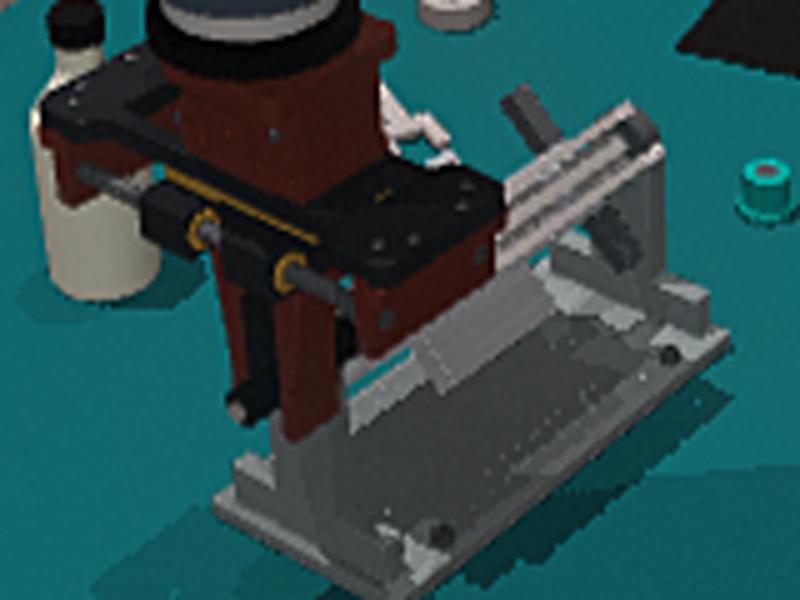

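Call:
send_rows(rows=[[0, 0, 0, 0, -1], [0, 0, 0, 0, -1], [0, 0, 0, 0, -1], [0, 0, 0, 0, -1], [0, 0, 0, 0, -1]])

```text
t: 39.3
ee_pos: [504.8, 277.5, 212.9]
orientation: [2.412, 2.013, 0.003]
ft_force: [0.8, 3.7, 5.5]
width: 15.3
```

Call:
send_rows(rows=[[0, 0, 0, 0, -1], [0, 0, 0, 0, -1], [0, 0, 0, 0, -1], [0, 0, 0, 0, -1], [0, 0, 0, 0, -1]])

```text
t: 39.8
ee_pos: [504.7, 277.5, 212.9]
orientation: [2.412, 2.013, 0.003]
ft_force: [0.7, 3.8, 5.7]
width: 15.2
```

Call:
send_rows(rows=[[0, -0.0041, 0.0045, 0, -1], [0, -0.0037, 0.0049, 0, -1], [0, -0.0033, 0.0052, 0, -1], [0, -0.0028, 0.0054, 0, -1], [0, -0.0023, 0.0056, 0, -1]])

```text
t: 40.3
ee_pos: [488.5, 280.4, 187.0]
orientation: [2.412, 2.013, 0.002]
ft_force: [0.5, 2.6, 5.4]
width: 15.3
```

Call:
send_rows(rows=[[0, -0.0018, 0.0058, 0, -1], [0, -0.0013, 0.006, 0, -1], [0, -0.0008, 0.006, 0, -1], [0, -0.0003, 0.006, 0, -1], [0, 0, 0, 0, -1]])

```text
t: 40.8
ee_pos: [484.5, 281.1, 162.8]
orientation: [2.412, 2.013, 0.001]
ft_force: [-0.7, 4.1, 5.9]
width: 15.4
```

Call:
send_rows(rows=[[0, 0, 0.001, 0, -1], [0, 0, 0.001, 0, -1], [0, 0, 0, 0, -1]])

```text
t: 41.1
ee_pos: [484.6, 281.1, 162.5]
orientation: [2.412, 2.013, 0.002]
ft_force: [-6.1, 2.1, 23.5]
width: 15.4
```

Call:
send_rows(rows=[[0, 0, 0, 0, -1], [0, 0, -0.002, 0, -1], [0, 0.0003, -0.0061, 0, -1], [0, 0.0008, -0.0061, 0, -1], [0, 0.0013, -0.006, 0, -1]])

```text
t: 41.6
ee_pos: [486.6, 280.7, 180.1]
orientation: [-2.412, -2.013, -0.001]
ft_force: [2.8, 7.8, -4.0]
width: 15.3
```

Call:
send_rows(rows=[[0, 0.0018, -0.0058, 0, -1], [0, 0.0023, -0.0056, 0, -1], [0, 0.0028, -0.0054, 0, -1], [0, 0.0033, -0.0052, 0, -1], [0, 0.0037, -0.0049, 0, -1]])

```text
t: 42.1
ee_pos: [499.8, 278.4, 206.7]
orientation: [-2.411, -2.012, 0.001]
ft_force: [-0.2, 8.2, -3.1]
width: 15.0
```

Call:
send_rows(rows=[[0, 0.0041, -0.0045, 0, -1], [0, 0.0045, -0.0041, 0, -1], [0, 0.0049, -0.0037, 0, -1], [0, 0.0052, -0.0033, 0, -1], [0, 0.0054, -0.0028, 0, -1]])

```text
t: 42.6
ee_pos: [522.8, 274.3, 225.4]
orientation: [-2.41, -2.011, 0.003]
ft_force: [-4.1, 9.1, 2.7]
width: 15.3
```

Call:
send_rows(rows=[[0, 0.0056, -0.0023, 0, -1], [0, 0.0058, -0.0018, 0, -1], [0, 0.006, -0.0013, 0, -1], [0, 0.0061, -0.0008, 0, -1], [0, 0.0061, -0.0003, 0, -1]])

```text
t: 43.1
ee_pos: [552.7, 269.0, 232.8]
orientation: [-2.411, -2.012, -0.0]
ft_force: [-2.3, 7.1, 5.6]
width: 15.3
```

```bash
python3 - <<'E'
from h import *
plan(*f2w(0,145),231)
d=cam("scene"); u,v=proj(d,(520,150,120)).astype(int); cv2.imwrite(f"pics/scene32.png",cv2.resize(d['color'][v-60:v+60,u-80:u+80],None,fx=5,fy=5,interpolation=cv2.INTER_CUBIC))
E
```

```text
t 43.1 ee [552.7 269.  232.8] w 15.3 f [-2.3  7.1  5.6] toolx yaw-90 -0.1801
shift mm [-4.9  2.1  1.8]
```

View pics/scene32.png

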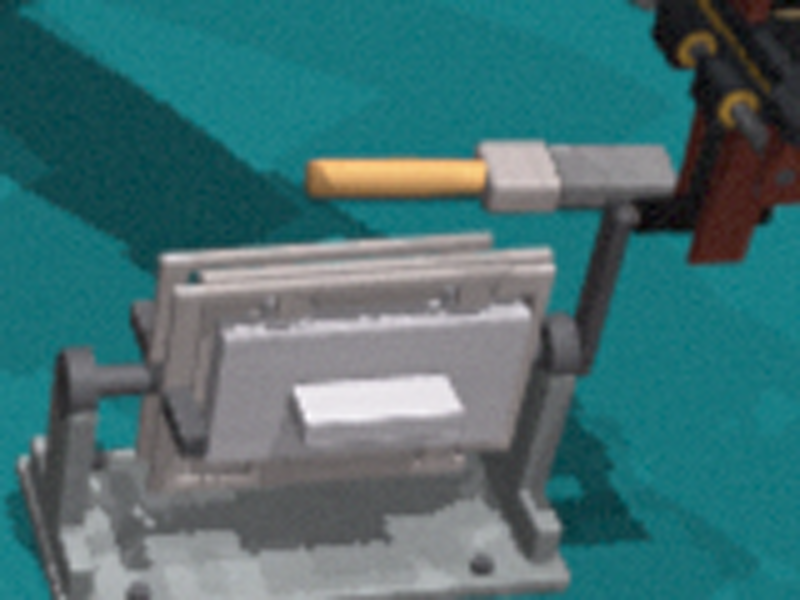

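Call:
send_rows(rows=[[0, 0.0061, 0.0003, 0, -1], [0, 0.0061, 0.0008, 0, -1], [0, 0.006, 0.0013, 0, -1], [0, 0.0058, 0.0018, 0, -1], [0, 0.0056, 0.0023, 0, -1]])

```text
t: 43.65
ee_pos: [582.5, 263.8, 226.3]
orientation: [-2.412, -2.012, -0.002]
ft_force: [-1.5, 9.0, 5.0]
width: 15.1
```

Call:
send_rows(rows=[[0, 0.0054, 0.0028, 0, -1], [0, 0.0052, 0.0033, 0, -1], [0, 0.0049, 0.0037, 0, -1], [0, 0.0045, 0.0041, 0, -1], [0, 0.0041, 0.0045, 0, -1]])

```text
t: 44.15
ee_pos: [606.3, 259.5, 207.7]
orientation: [-2.412, -2.012, -0.003]
ft_force: [-0.7, 6.7, 4.1]
width: 15.5
```

Call:
send_rows(rows=[[0, 0.0037, 0.0049, 0, -1], [0, 0.0033, 0.0052, 0, -1], [0, 0.0028, 0.0054, 0, -1], [0, 0.0023, 0.0056, 0, -1], [0, 0.0018, 0.0058, 0, -1]])

```text
t: 44.65
ee_pos: [620.1, 257.1, 180.7]
orientation: [-2.412, -2.012, -0.003]
ft_force: [0.4, 8.0, 5.4]
width: 15.4
```

Call:
send_rows(rows=[[0, 0.0013, 0.006, 0, -1], [0, 0.0008, 0.006, 0, -1], [0, 0.0003, 0.006, 0, -1], [0, 0, 0, 0, -1]])

```text
t: 45.05
ee_pos: [622.4, 256.7, 162.8]
orientation: [-2.412, -2.013, -0.003]
ft_force: [2.2, 8.1, 3.1]
width: 15.3
```

Call:
send_rows(rows=[[0, 0, 0.001, 0, -1], [0, 0, 0.001, 0, -1], [0, 0, 0, 0, -1]])

```text
t: 45.35
ee_pos: [622.4, 256.8, 162.6]
orientation: [-2.412, -2.013, -0.004]
ft_force: [-4.4, 6.5, 16.3]
width: 15.3
```

Call:
send_rows(rows=[[0, 0, 0.001, 0, -1], [0, 0, 0, 0, -1]])

```text
t: 45.55
ee_pos: [622.4, 256.7, 162.5]
orientation: [-2.412, -2.013, -0.004]
ft_force: [-5.7, 5.5, 22.6]
width: 15.1
```

Call:
send_rows(rows=[[0, 0, -0.002, 0, -1], [0, 0, 0, 0, 0], [0, 0, 0, 0, 0], [0, 0, 0, 0, 0], [0, 0, -0.03, 0, 0]])

```text
t: 46.05
ee_pos: [619.3, 254.2, 187.2]
orientation: [-2.41, -2.011, 0.014]
ft_force: [-0.2, 0.0, -0.6]
width: 42.3
```

Call:
send_rows(rows=[[0, 0, -0.04, 0, 0], [0, 0, -0.04, 0, 0], [0, 0, -0.03, 0, 0]])

```text
t: 46.35
ee_pos: [622.1, 255.3, 303.5]
orientation: [2.412, 2.012, 0.0]
ft_force: [-0.9, -0.4, -0.2]
width: 43.9
```

```bash
python3 - <<'E'
from h import *
C=np.array([528.1,124.3]); p=C-86*FY; print(p); plan(*p,300)
for n in("side","scene"):
    d=cam(n); u,v=proj(d,(540,150,120)).astype(int); cv2.imwrite(f"pics/{n}33.png",cv2.resize(d['color'][v-60:v+60,u-80:u+80],None,fx=5,fy=5,interpolation=cv2.INTER_CUBIC))
E
```

```text
[512.70345669  39.68944242]
t 46.35 ee [622.1 255.3 303.5] w 43.9 f [-0.9 -0.4 -0.2] toolx yaw-90 -0.1804
shift mm [-231.8  -69.     3.5]
```

View pics/scene33.png

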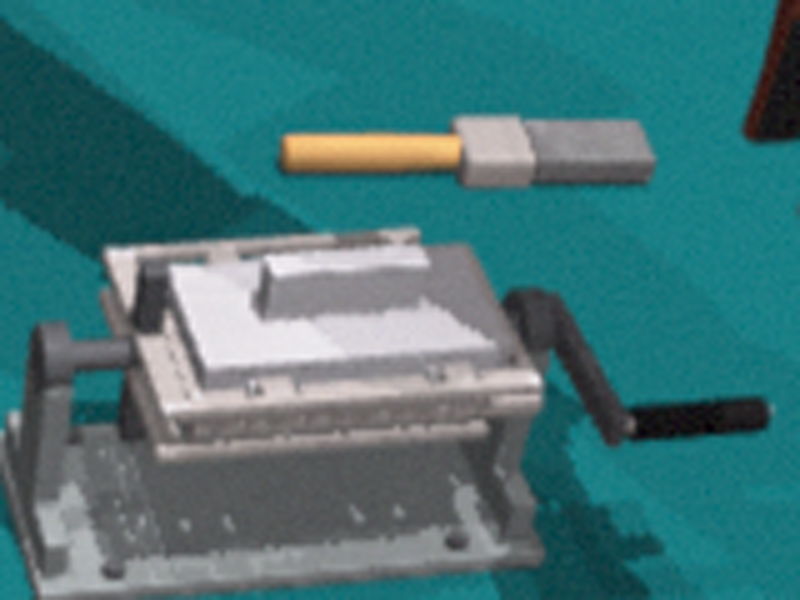

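View pics/side33.png

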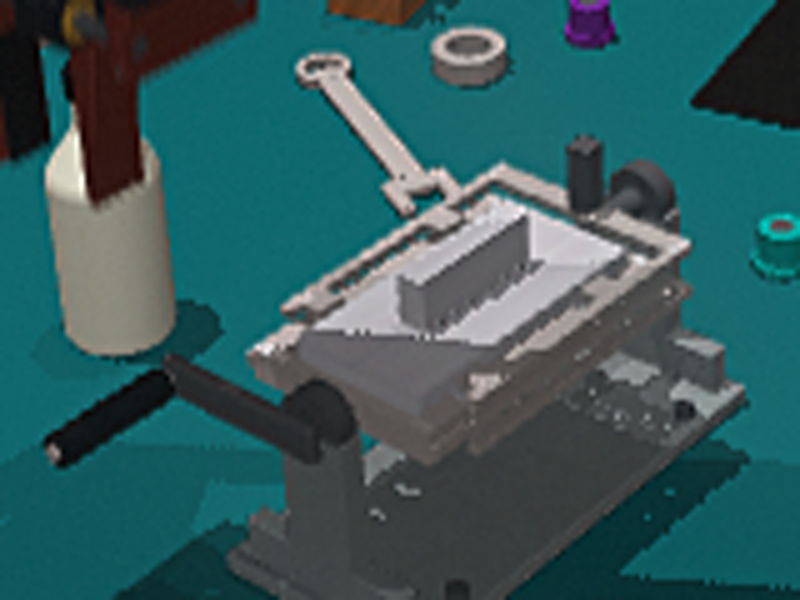

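Call:
send_rows(rows=[[-0.0386, -0.0115, 0, 0, -0.1], [-0.0386, -0.0115, 0, 0, -0.1], [-0.0386, -0.0115, 0, 0, -0.1], [-0.0386, -0.0115, 0, 0, -0.1], [-0.0386, -0.0115, 0, 0, -0.1]])

```text
t: 46.95
ee_pos: [529.1, 74.6, 300.1]
orientation: [-2.411, -2.012, 0.004]
ft_force: [0.6, 0.6, 0.3]
width: 39.7
```

Call:
send_rows(rows=[[-0.0386, -0.0115, 0, 0, -0.1], [0, 0, 0.03, 0, -0.1], [0, 0, 0.03, 0, -0.1], [0, 0, 0, 0, -0.1], [0, 0, 0, 0, -0.1]])

```text
t: 47.45
ee_pos: [512.0, 40.1, 241.0]
orientation: [-2.411, -2.012, 0.004]
ft_force: [-0.1, 0.8, 0.8]
width: 39.5
```

```bash
python3 - <<'E'
from h import *
plan(512.7,39.5,204)
d=cam("wrist"); cv2.imwrite("pics/w34.png",d['color']); P=cloud(d)
m=(P[...,2]>144)&(P[...,2]<153)&(abs(P[...,0]-512)<25)&(abs(P[...,1]-40)<25); Q=P[m]; print(m.sum(),Q.mean(0),cv2.minAreaRect(Q[:,:2].astype(np.float32)))
E
```

```text
t 47.45 ee [512.   40.1 241. ] w 39.5 f [-0.1  0.8  0.8] toolx yaw-90 -0.18
shift mm [-0.4  0.9 37. ]
606 [513.03866537  41.06691189 148.20297323] ((512.9494018554688, 40.439510345458984), (12.768594741821289, 11.567310333251953), 79.72007751464844)
```

View pics/w34.png

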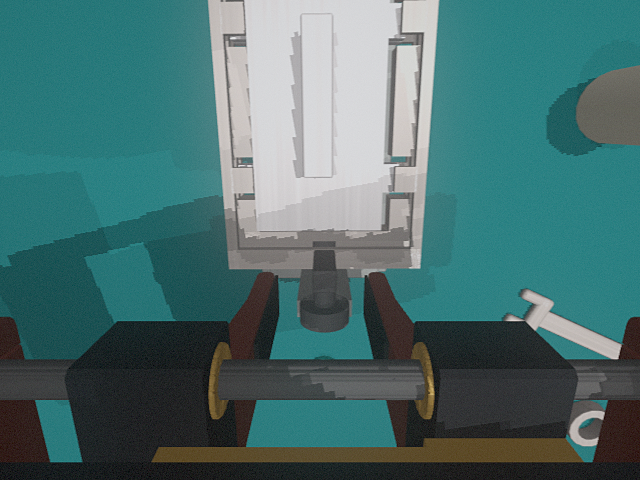

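Call:
send_rows(rows=[[0, 0.0005, 0.02, 0, -0.1], [0, 0, 0.017, 0, -0.1], [0, 0, 0, 0, -1], [0, 0, 0, 0, -1], [0, 0, 0, 0, -1]])

```text
t: 48.0
ee_pos: [513.9, 40.3, 206.1]
orientation: [2.411, 2.012, 0.003]
ft_force: [0.4, -0.0, 0.2]
width: 19.1
```

Call:
send_rows(rows=[[0, 0, 0, 0, -1], [-0.003, 0, 0, 0, -1], [-0.005, 0, 0, 0, -1], [-0.005, 0, 0, 0, -1], [-0.005, 0, 0, 0, -1]])

```text
t: 48.5
ee_pos: [510.1, 22.6, 205.8]
orientation: [2.412, 2.013, 0.002]
ft_force: [-2.0, 2.1, 4.5]
width: 12.1
```

Call:
send_rows(rows=[[-0.002, 0, 0, 0, -1], [-0.001, 0, 0, 0, -1], [-0.001, 0, 0, 0, -1], [-0.001, 0, 0, 0, -1], [0, 0, 0, 0, -1]])

```text
t: 49.0
ee_pos: [509.4, 18.5, 205.8]
orientation: [-2.412, -2.011, -0.004]
ft_force: [-0.9, 8.2, 4.6]
width: 11.6
```

Call:
send_rows(rows=[[-0.001, 0, 0, 0, -1], [-0.001, 0, 0, 0, -1], [0, 0, 0, 0, -1]])

```text
t: 49.3
ee_pos: [509.3, 18.1, 205.7]
orientation: [-2.412, -2.009, -0.008]
ft_force: [0.9, 18.7, 2.5]
width: 12.0
```

Call:
send_rows(rows=[[0.0015, 0, 0, 0, -1], [0, 0, 0, 0, -0.1], [0, 0, 0, 0, -0.1], [0, 0, -0.03, 0, -0.1], [0, 0, -0.035, 0, -0.1]])

```text
t: 49.8
ee_pos: [508.0, 16.7, 269.4]
orientation: [-2.411, -2.011, 0.004]
ft_force: [-0.5, -0.6, 0.0]
width: 38.1
```

Call:
send_rows(rows=[[0.036, 0, 0, 0, -0.1], [0.036, 0, 0, 0, -0.1], [0.035, 0, 0, 0, -0.1], [0, 0, 0.03, 0, -0.1], [0, 0, 0, 0, -0.1]])

```text
t: 50.3
ee_pos: [526.4, 122.5, 237.3]
orientation: [-2.409, -2.013, 0.007]
ft_force: [-0.3, -0.0, 0.8]
width: 39.4
```

```bash
python3 - <<'E'
from trayb import *
plan(528.1,124.3,200)
d=trayb(back=117); cv2.imwrite("pics/w35.png",d['color'])
E
```

```text
t 50.3 ee [526.4 122.5 237.3] w 39.4 f [-0.3 -0.   0.8] toolx yaw-90 -0.1785
shift mm [ 2.2  1.6 37.3]
bar [ 304  202   29  135 3718] [318. 268.] z 142.555944902568 ((525.1199951171875, 127.02346801757812), (71.49354553222656, 13.890093803405762), 80.04965209960938)
```

View pics/w35.png

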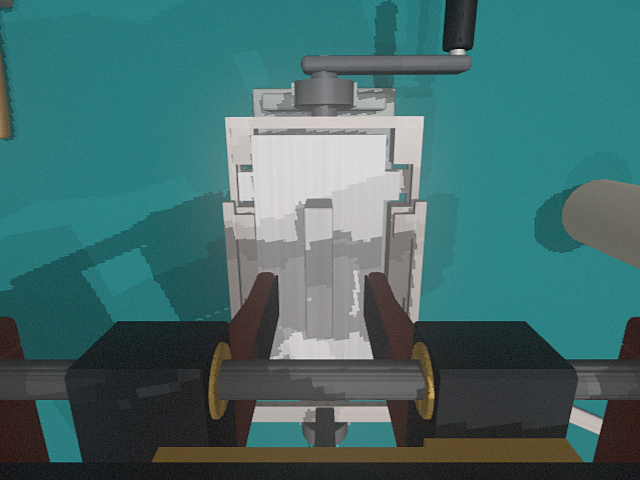

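Call:
send_rows(rows=[[0.003, -0.0015, 0.015, 0, -0.1], [0, 0, 0.01, 0, -0.1], [0, 0, 0, 0, -0.1], [0, 0, 0, 0, -0.1]])

```text
t: 50.75
ee_pos: [527.2, 125.0, 215.2]
orientation: [2.413, 2.012, -0.0]
ft_force: [0.9, -0.1, 0.1]
width: 39.5
```

```bash
python3 - <<'E'
from trayb import *
plan(525,127,200)
d=trayb(back=117); cv2.imwrite("pics/w36.png",d['color'][180:420,180:460])
P=cloud(d); print([P[r,321,2].round() for r in range(220,330,20)])
g=d['color'].max(-1).astype(int); print(g[300,260:390:4])
E
```

```text
t 50.75 ee [527.2 125.  215.2] w 39.5 f [ 0.9 -0.1  0.1] toolx yaw-90 -0.1808
shift mm [ 1.6 -2.5 15.2]
bar [ 299  218   33  141 4388] [316. 287.] z 142.54320503793087 ((525.4652709960938, 129.43560791015625), (67.3612060546875, 13.712276458740234), 80.10559844970703)
[np.float64(134.0), np.float64(142.0), np.float64(143.0), np.float64(142.0), np.float64(142.0), np.float64(142.0)]
[ 70  75  53  58  54 154 152 142 151 156 143 138 142 138 134 133 134 137
 139 147 146 150 153 148 153 151  54  53  57  77  71  78  70]
```

View pics/w36.png

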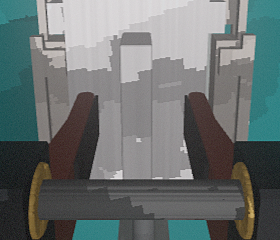

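Call:
send_rows(rows=[[0.002, -0.0022, 0.008, 0, -0.1], [0, 0, 0.007, 0, -0.1], [0, 0, 0, 0, -1], [0, 0, 0, 0, -1], [0, 0, 0, 0, -1]])

```text
t: 51.3
ee_pos: [525.4, 127.9, 199.8]
orientation: [2.412, 2.013, 0.0]
ft_force: [0.2, 0.1, -0.7]
width: 18.9
```

Call:
send_rows(rows=[[0, 0, 0, 0, -1], [0, 0, 0, 0, -1]])

```text
t: 51.5
ee_pos: [525.6, 127.9, 199.9]
orientation: [2.411, 2.013, 0.001]
ft_force: [1.1, 0.4, -1.3]
width: 13.9
```

Call:
send_rows(rows=[[0, 0, -0.002, 0, -1], [0, 0, -0.003, 0, -1], [0, 0, -0.005, 0, -1], [0, 0, 0, 0, -1]])

```text
t: 51.9
ee_pos: [525.0, 127.9, 210.3]
orientation: [-2.412, -2.012, 0.0]
ft_force: [-0.6, -0.4, -1.8]
width: 13.7
```

```bash
python3 - <<'E'
from h import *
plan(525,127,280)
for n in("side","scene"):
    d=cam(n); u,v=proj(d,(530,130,110)).astype(int); cv2.imwrite(f"pics/{n}37.png",cv2.resize(d['color'][v-60:v+60,u-80:u+80],None,fx=5,fy=5,interpolation=cv2.INTER_CUBIC))
E
```

```text
t 51.9 ee [525.  127.9 210.3] w 13.7 f [-0.6 -0.4 -1.8] toolx yaw-90 -0.1805
shift mm [ -0.9   0.1 -69.7]
```

View pics/scene37.png

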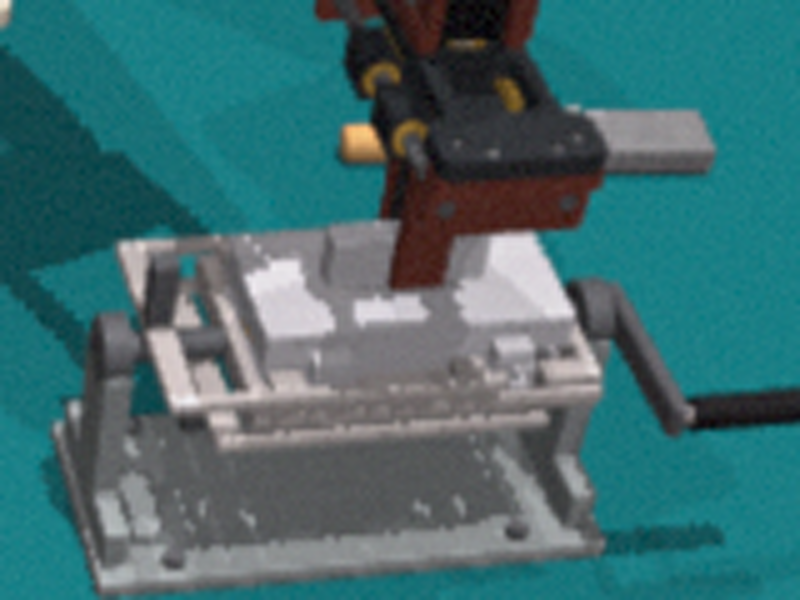

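View pics/side37.png

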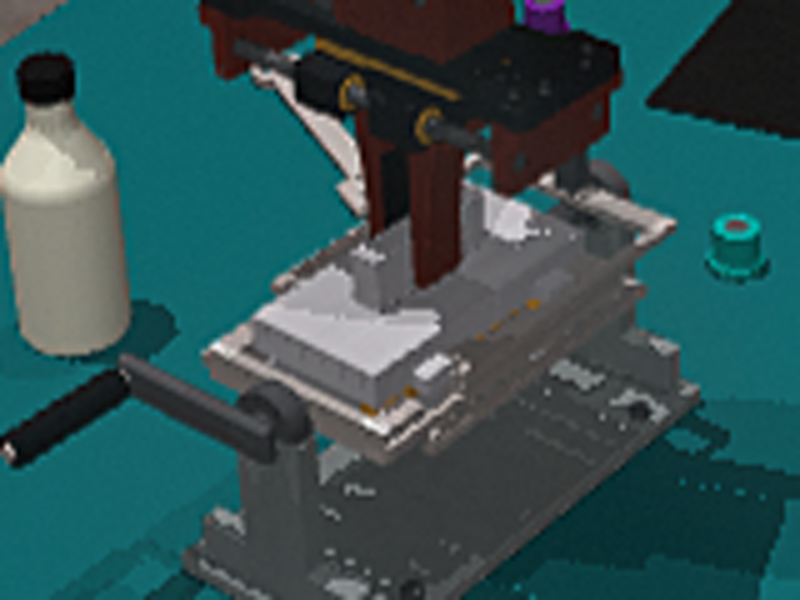

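Lifting cleanly, with the bushes staying in the lower tray. Continue straight up.

Call:
send_rows(rows=[[0, 0, -0.01, 0, -1], [0, 0, -0.02, 0, -1], [0, 0, -0.025, 0, -1], [0, 0, -0.01, 0, -1], [0, 0, 0, 0, -1]])

```text
t: 52.5
ee_pos: [525.9, 128.0, 276.4]
orientation: [2.411, 2.012, 0.004]
ft_force: [0.4, -0.2, -2.4]
width: 13.6
```

```bash
python3 tb_held.py; python3 - <<'E'
from h import *
for n in("side","scene"):
    d=cam(n); u,v=proj(d,(530,130,110)).astype(int); cv2.imwrite(f"pics/{n}38.png",cv2.resize(d['color'][v-60:v+60,u-80:u+80],None,fx=5,fy=5,interpolation=cv2.INTER_CUBIC))
# mat
d=cam("scene"); P=cloud(d)
m=(d['color'].max(-1)<60)&(P[...,2]<15)&(P[...,2]>-10)&(P[...,0]>430)&(P[...,0]<680)&(P[...,1]<-200)&(P[...,1]>-500)
m=cv2.morphologyEx(m.astype(np.uint8),cv2.MORPH_OPEN,np.ones((3,3))); k,l,s,ct=cv2.connectedComponentsWithStats(m); i=1+s[1:,4].argmax()
ys,xs=np.where(l==i); W=np.array([onz(d,u,v,3)[:2] for u,v in zip(xs,ys)],np.float32); print("mat",s[i],cv2.minAreaRect(W))
E
```

```text
back depth 81.9982808018911 x max 65.51027575340429 y [(25, np.float64(-44.5), np.float64(44.8)), (35, np.float64(-44.7), np.float64(45.4)), (45, np.float64(-44.0), np.float64(45.4)), (55, np.float64(-34.8), np.float64(35.4)), (62, np.float64(-34.8), np.float64(35.3))]
t 52.55 ee [525.2 127.9 275.1] w 13.8 f [-0.3  0.1 -2.3] toolx yaw-90 -0.18
shift mm [-220.  -494.1  274.6]
mat [ 153  255  117   76 5494] ((538.3370361328125, -348.710205078125), (148.16018676757812, 217.91404724121094), 3.549895763397217)
```

View pics/side38.png

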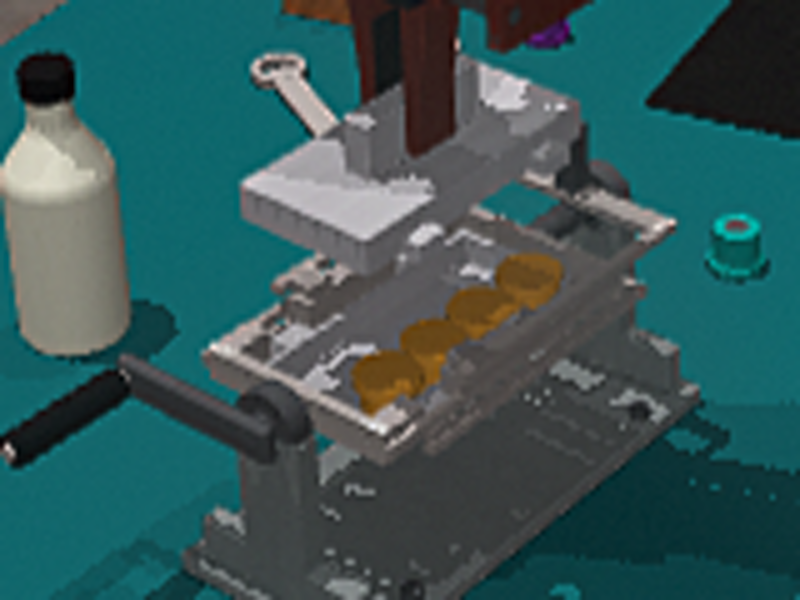

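View pics/tbh.png

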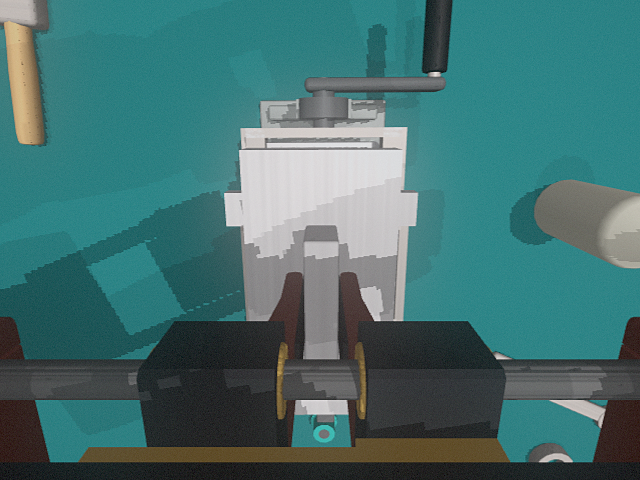

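Call:
send_rows(rows=[[-0.02, 0.004, -0.01, 0, -1], [-0.039, 0.008, 0, 0, -1], [-0.039, 0.008, 0, 0, -1], [-0.039, 0.008, 0, 0, -1], [-0.039, 0.008, 0, 0, -1]])

```text
t: 53.2
ee_pos: [528.5, -53.1, 283.6]
orientation: [-2.411, -2.012, 0.002]
ft_force: [0.4, 0.4, -1.1]
width: 13.9
```

Call:
send_rows(rows=[[-0.039, 0.008, 0, 0, -1], [-0.039, 0.008, 0, 0, -1], [-0.039, 0.008, 0, 0, -1], [-0.039, 0.008, 0, 0, -1], [-0.039, 0.008, 0, 0, -1]])

```text
t: 53.7
ee_pos: [533.0, -252.2, 283.4]
orientation: [-2.411, -2.011, 0.001]
ft_force: [0.3, 1.3, -2.2]
width: 13.8
```

Call:
send_rows(rows=[[-0.039, 0.008, 0, 0, -1], [-0.039, 0.008, 0, -0.12, -1], [-0.012, 0, 0, -0.13, -1], [0, 0, 0, 0, -1], [0, 0, 0, 0, -1]])

```text
t: 54.2
ee_pos: [534.1, -341.8, 283.4]
orientation: [-2.145, -2.292, 0.0]
ft_force: [-0.9, -0.2, -2.1]
width: 13.8
```

```bash
python3 - <<'E'
from h import *
plan(535.5,-344,103)
d=cam("wrist"); cv2.imwrite("pics/w39.png",d['color'])
d=cam("scene"); cv2.imwrite("pics/sc39.png",d['color'])
E
```

```text
t 54.2 ee [ 534.1 -341.8  283.4] w 13.8 f [-0.9 -0.2 -2.1] toolx yaw-90 0.0659
shift mm [ -2.6   1.5 180.4]
```

View pics/w39.png

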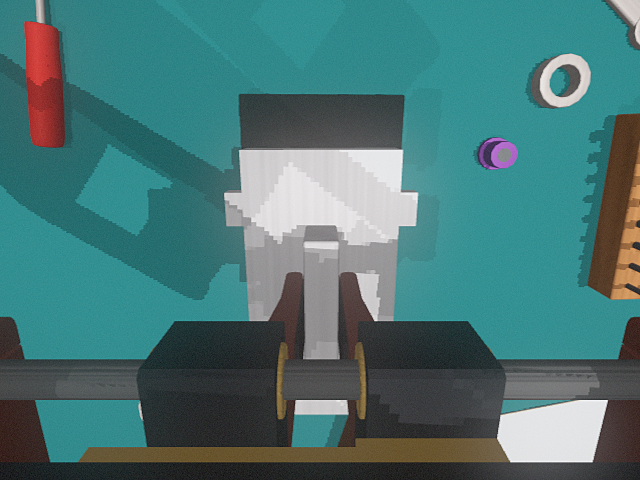

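View pics/sc39.png

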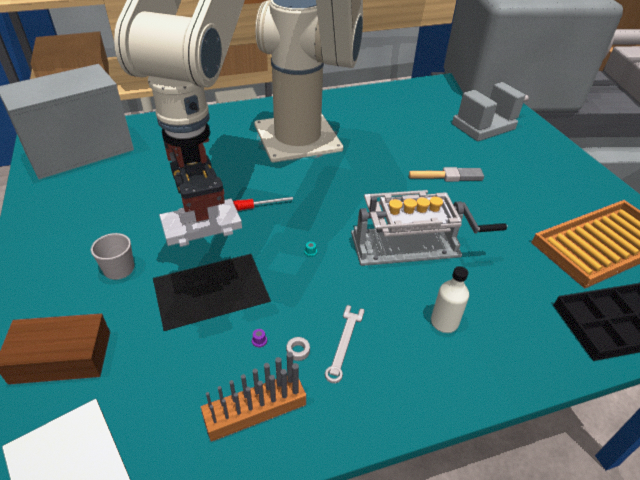

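Call:
send_rows(rows=[[-0.002, 0.001, 0.04, 0, -1], [0, 0, 0.04, 0, -1], [0, 0, 0.04, 0, -1], [0, 0, 0.035, 0, -1], [0, 0, 0.012, 0, -1]])

```text
t: 54.8
ee_pos: [534.3, -341.8, 114.2]
orientation: [-2.138, -2.293, 0.001]
ft_force: [-0.7, -0.1, -1.6]
width: 13.5
```

Call:
send_rows(rows=[[0, 0, 0.005, 0, -1], [0, 0, 0.003, 0, -1], [0, 0, 0, 0, -1]])

```text
t: 55.1
ee_pos: [536.7, -344.5, 111.2]
orientation: [2.141, 2.296, 0.001]
ft_force: [0.0, -0.0, -1.8]
width: 13.9
```

Call:
send_rows(rows=[[0, 0, 0.003, 0, -1], [0, 0, 0.002, 0, -1], [0, 0, 0, 0, -1], [0, 0, 0, 0, -1]])

```text
t: 55.5
ee_pos: [535.9, -344.3, 105.0]
orientation: [2.142, 2.297, 0.0]
ft_force: [-0.6, -0.1, -2.4]
width: 13.9
```

Call:
send_rows(rows=[[0, 0, 0.001, 0, -1], [0, 0, 0.001, 0, -1], [0, 0, 0, 0, -1]])

```text
t: 55.8
ee_pos: [535.9, -344.4, 103.8]
orientation: [2.142, 2.297, 0.0]
ft_force: [-3.0, 1.5, 8.9]
width: 13.9
```

Call:
send_rows(rows=[[0, 0, -0.0005, 0, -1], [0, 0, 0, 0, -0.1], [0, 0, 0, 0, -0.1], [0, 0, 0, 0, -0.1], [0, 0, -0.03, 0, -0.1]])

```text
t: 56.3
ee_pos: [533.8, -343.0, 129.9]
orientation: [-2.138, -2.293, 0.002]
ft_force: [1.1, -0.4, -0.3]
width: 38.9
```

Call:
send_rows(rows=[[0, 0, -0.04, 0, -0.1], [0, 0, -0.04, 0, -0.1], [0, 0, -0.04, 0, -0.1], [0, 0, -0.03, 0, -0.1], [0.04, 0, 0, 0, -0.1]])

```text
t: 56.8
ee_pos: [535.5, -308.2, 288.5]
orientation: [2.138, 2.286, 0.003]
ft_force: [0.8, 0.5, 0.3]
width: 39.9
```

Call:
send_rows(rows=[[0.04, 0, 0, 0, -0.1], [0.04, 0, 0, 0, -0.1], [0.04, 0, 0, 0, -0.1], [0.04, 0, 0, 0, -0.1], [0, 0, 0, 0, -0.1]])

```text
t: 57.3
ee_pos: [521.0, -141.1, 283.1]
orientation: [-2.137, -2.301, -0.0]
ft_force: [-0.7, -0.9, 0.2]
width: 39.7
```

```bash
python3 - <<'E'
from h import *
plan(0,0,0)
d=cam("wrist"); cv2.imwrite("pics/w40.png",d['color'])
for n in("side","scene"):
    d=cam(n); cv2.imwrite(f"pics/{n}40.png",d['color'])
    u,v=proj(d,(530,130,110)).astype(int); cv2.imwrite(f"pics/{n}40c.png",cv2.resize(d['color'][v-60:v+60,u-80:u+80],None,fx=5,fy=5,interpolation=cv2.INTER_CUBIC))
P=cloud(d); hsv=cv2.cvtColor(d['color'],cv2.COLOR_BGR2HSV); b=cv2.inRange(hsv,(12,120,100),(32,255,255))
k,l,s,ct=cv2.connectedComponentsWithStats(b)
for i in range(1,k):
    if 30<s[i,4]<300: Q=P[l==i]; print(ct[i].round(),s[i,4],np.median(Q,0).round(),Q[:,2].max().round(1))
E
```

```text
t 57.3 ee [ 521.  -141.1  283.1] w 39.7 f [-0.7 -0.9  0.2] toolx yaw-90 0.0736
shift mm [ 178.7 -508.9  283.9]
[425. 174.] 184 [304. 271.  13.] 23.4
[395. 206.] 149 [505.  77. 108.] 111.9
```

View pics/scene40.png

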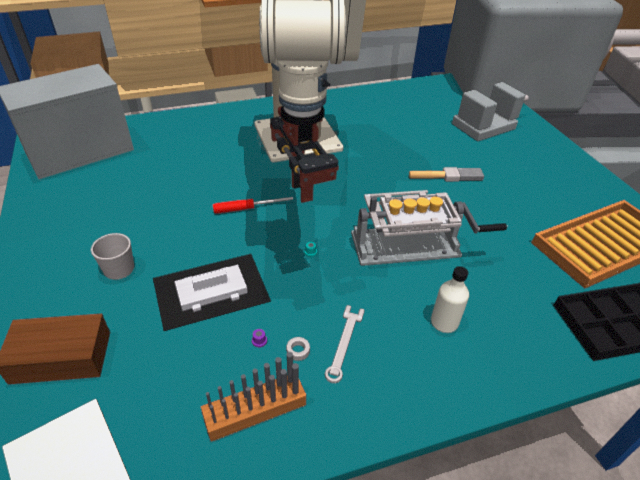

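View pics/side40c.png

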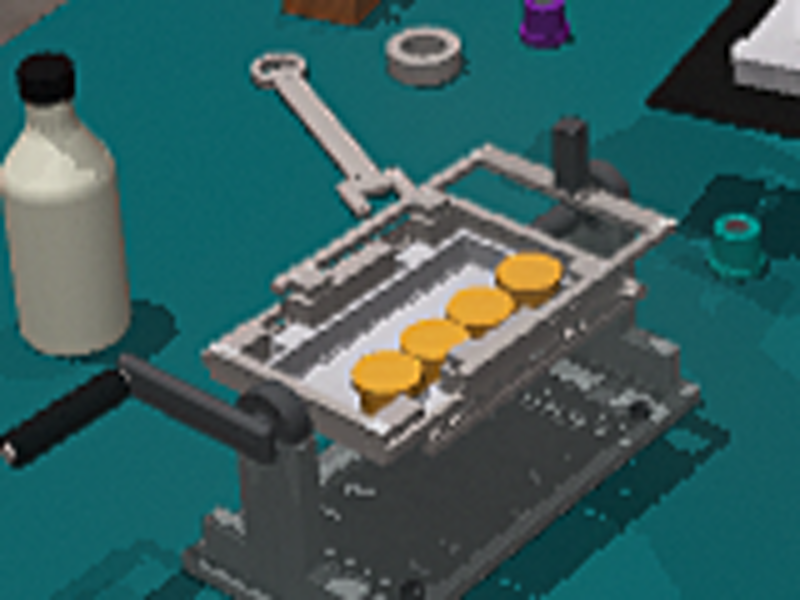

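View pics/scene40c.png

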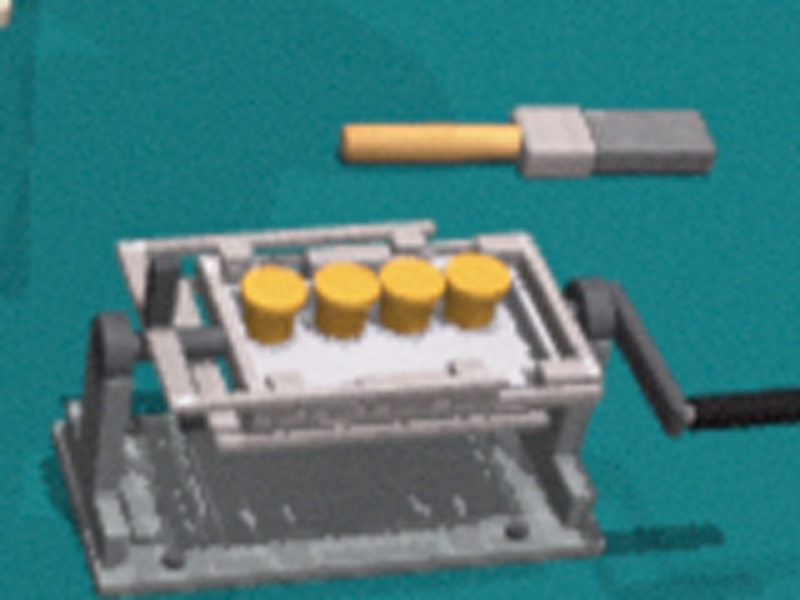

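```bash
python3 - <<'E'
from h import *
print(ctrl.close_job())
E
```

```text
the job is handed in; nothing more can be done
None
```

The job is done and handed in at about 57 s on the robot's clock; the hand-in gave no verdict.

- **Loading:** I stood all four brass bushes flange down in the cradle tray. Before lowering the last one I nudged the third a few millimetres along the row with it, to make room.
- **Capping and catch:** I capped it with the tray from the mat. The upper catch went home against its stop, at about 22 N.
- **Turning:** I tipped the cradle to about 45°, paused about 1 s, and brought it back to the level stop (about 23 N). I then turned it right over to the other stop (about 23 N).
- **Finish:** I opened the catch now on top, lifted the emptied tray straight off, and laid it mouth down near the middle of the mat. It lies along the mat's long side, not across it as the other tray did at the start.

**Last checks:**
- The last scene and side pictures show all four bushes standing flange up in the lower tray, toward one long side of it.
- Depth put the bush tops at about 110–112 mm; upright they should be at 110. Only one bush came out as its own patch in that check; the other three I judged from the pictures.
- The purple and turquoise look-alikes, spanner, spacer, cup and bottle looked unmoved. The arm was clear of everything.
- I saw no sign of a bush or the tray having been knocked aside during the run.

**Disagreement:** the wrist camera's positions from high up were up to about 7 mm off along its view direction. I measured again close in before each grasp and fit.

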